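Turn the sugar pot over in its swing stand and back upright

TASK

Loosen the caked lumps in the closed sugar pot: turn it gently all the way upside down in its swing stand, leave it so for about two seconds, then turn it back fully upright. A steel glass that stands in the pot's way must first be set aside, and the pot must not knock against a glass; both glasses end standing upright on the table top, and the tea tin, jug lid, katori and pickle jar stay where they are.

Things in the scene. Friction and masses are not known exactly. Their poses are not given: they have to be found in the camera images.
- stand: Fixed steel swing stand holding the pot, turned about the vertical by up to 0.4 rad. Origin: centre of its underside, on the table. Base plate 190 mm (x) by 110 mm (y), 12 mm high. Two flat posts, 14 mm (x) by 30 mm (y), stand at x = -70 and +70 mm, up to 140 mm, and carry the axle, which runs along the stand's x axis.
- red_strip (a point): Middle of the red strip on the base plate, along the stand's -y side, 45 mm from its centre. The pot's lid can only tip towards this side, over it and down, and comes back the same way.
- pivot (a point): Point on the axle in the middle of the pot, 125 mm above the table; axes of the stand. The pot is a closed white ceramic cylinder, 82 mm in diameter and 150 mm long (75 mm to each side of the axle), both ends flat, with a clamped brown wooden lid (last 30 mm) and a steel band at the waist. About 0.6 kg. Turning, it sweeps a circle of 86 mm radius round the axle, on both sides.
- lid_top (a point): Centre of the pot's lid face, 75 mm from the axle; z points out of the lid (up when the pot is upright). The pot can be turned by pushing with closed fingers on its side near an end, or down on the rim of the end that is uppermost.
- pot (a joint): Turn of the pot about the stand's x axis (rad). 0 = upright, lid up; grows as the lid tips towards the red strip (stand's -y side); pi = upside down. Hard stops at 0 and pi. The pot is balanced and its axle stiff (about 0.13 N m of friction): it stays at any angle where it is left. Starts at 0 to 0.15 rad.
- glass_tall_mid (a point): Tall steel glass, open upwards, 140 mm high, 58 mm across at the foot, 62 mm at the rim, wall 3 mm, about 0.16 kg, loose. The point is its centre, half-way up (70 mm above its underside); z is its axis. It stands beside the pot on either side, 100 to 170 mm from the axle, in the way of the pot or close to it (one glass is always in the way).
- glass_tall: The same tall glass; origin at the centre of its underside.
- glass_short_mid (a point): Short steel glass, 110 mm high, 58 mm across at the foot, 62 mm at the rim, wall 3 mm, about 0.16 kg, loose. The point is its centre, half-way up (55 mm above its underside). It stands on the pot's other side, 100 to 170 mm from the axle.
- glass_short: The same short glass; origin at the centre of its underside.
- jug_lid: Round yellow plastic jug lid lying on the table, 104 mm in diameter, 36 mm high with its knob; origin at the centre of its underside. Leave alone.
- tin: Closed tea tin with a green label, standing, 76 mm in diameter, 120 mm high; origin at the centre of its underside. Leave alone.
- katori: Small open steel bowl, 90 mm in diameter, 42 mm high; origin at the centre of its underside. Leave alone.
- pickle: Closed amber pickle jar, standing, 74 mm in diameter, 130 mm high; origin at the centre of its underside. Leave alone. (The thali, spoon and spice box lie beyond 0.63 m in x and out of the way.)
Mind the look-alikes: they are no part of the job. Leave any orange look-alike of the stand alone.

How it is judged:
By the outcome, as a careful person would: the job done as asked, in the order asked, and still so for the second after the job is handed in, with the robot touching nothing.
It also fails if it takes over 72 s, if anything falls off the work surface, if the arm or the gripper's body presses on something with over 40 N, if the wrist force passes 120 N, or if a joint passes its speed limit or range.

ROBOT

A 7-joint arm with a two-finger parallel gripper is mounted at the origin on the work surface. World frame = base frame: x ahead of the robot, y to its left, z up, the work surface at z = 0. Lengths are in m, angles in rad, forces in N, time in s.
With the tool pointing down it reaches from about 0.425 to 0.925 m from the base axis. Payload 6.8 kg.
Tool frame: the origin (TCP) lies midway between the tips of the shut fingers; the grasp point (between the pads) lies 19 mm behind it; y points along the fingers, x is the direction in which the jaws open and shut, and the axes are right-handed (so a half turn about y gives the same grasp; the last joint's range is limited). The gripper opens to 88 mm and grips with 3 to 60 N. Pads are 20 mm wide; open, the fingers measure 115 mm over their backs; the gripper's body (75 mm by 178 mm) begins 61 mm behind the grasp point.
Start: joints at [-1.296, 0.477, 0.022, 1.555, -0.011, 1.109, -0.083], TCP at [0.252, 0.626, 0.223] pointing down, gripper open.
Joint ranges: [-2.96, 2.96], [-0.34, 2.1], [-1.41, 1.46], [0.24, 2.44], [-1.37, 4.51], [0.17, 1.92], [-2.96, 2.96]. Speed limits (rad/s): [2.39, 2.39, 3.14, 3.14, 3.14, 3.14, 3.14].

INTERFACE

Orientations are given as a 3x3 rotation matrix whose columns are the frame's x, y, z axes.
In Python, from rig import env gives the robot as it stands.
- The arm moves only by the tool servo_tool, never from a script. Its argument "moves" is a list of rows, each an object with "offset": the shift along the tool's x, y, z scaled (see below), a list of three; "twist": the turn, a rotation vector about the tool's x, y, z scaled (see below), a list of three; "fingers": the opening, from 0 (shut) to 1 (fully open). In form: [{"offset": [dx, dy, dz], "twist": [ax, ay, az], "fingers": fingers}, ...]. A call has 1 to 10 rows; each row is the pose to reach, as a shift and turn from the pose measured when the call began, along the tool's axes at that moment; what a row does not reach only later rows make up. The controller multiplies each number of a shift by 0.6 m and each number of a turn by pi/4 rad. A row lasts 1/12 s, in which the tool goes at most 41.7 mm and 7.16 degrees, less where a joint would pass 70% of its speed; a pose out of reach is approached as far as the arm can. A call with a number of a shift or a turn outside -1 to 1 is refused whole. A call with a gripper value outside its range is refused whole. The fingers move at their own pace and stop on an object; the grip force is fixed at half the most. Time passes only in rows, so rows that repeat a pose let the fingers close. It gives the time, the measured TCP pose, the force and the opening at its end, in the units of the state.
- env.get_state(): the state, without advancing time (a new reading comes with each control period).
- env.read_camera(name): name is "scene" or "top" or "wrist"; returns the picture (400x640x3 uint8, red, green, blue); there is no depth.
- env.get_calibration(name): a dict with "mtx" (3x3 intrinsics, pixels), "eye" and "attitude" of the camera in the world; the wrist camera has in their place "hand_eye" (4x4, takes a point from camera to tool coordinates, whose origin is the TCP and whose axes are the tool frame's). Camera axes: x right, y down, z forward; pixel columns grow to the right and rows downward; lengths in m; the calibration is good to about 2 mm. A picture is of the moment at which its call begins: read the wrist's pose just before it. get_calibration takes no time and is no camera call.
- env.sign_off(): hands the job in, once; it reports no verdict.
The state is a dict: "clock": time; "joint_positions": joint angles; "qvel": joint speeds; "effort": joint torques, N m; "eef_pos": TCP position; "tool_rot": TCP orientation; "ft_force": force on the tool from outside, world axes, zero at the start; "moment": the same for the moment, N m; "gripper_width": finger opening in m.
Only numpy, scipy, OpenCV 4.12 (cv2) and the standard library are available. Lean on these libraries where they do the work, as an engineer would, in place of code of your own. Each camera call takes 0.05 s, during which the arm holds its last target. There are 200 camera calls.

## Working session

There is one attempt and no reset: what is moved stays moved. The work goes in short steps, Python scripts to look and compute and a tool call to move; the robot and the scene stay as the last step left them, time stands still between calls to the robot, and variables do not carry over. Pictures are saved under pics/ and viewed, about 8 in all and at most 12, crops included, and the job is handed in when it is done.

Besides the shell and the picture viewer there is one more tool, called after "Request:" as name(argument=value, ...), one argument or row to a line, values as JSON. servo_tool: Moves the arm, as the interface text tells. Shifts and turns lie within -1 to 1; 1 stands for 0.6 m of shift or pi/4 rad of turn. Its arguments: {"type":"object","properties":{"moves":{"type":"array","items":{"type":"object","properties":{"offset":{"type":"array","items":{"type":"number"}},"twist":{"type":"array","items":{"type":"number"}},"fingers":{"type":"number"}}}}},"required":["moves"]}

```bash
mkdir -p pics; ls; python3 - <<'E'
from rig import env
import cv2,numpy as np
for n in ("scene","top"):
    im=env.read_camera(n); cv2.imwrite(f"pics/{n}0.png",im[:,:,::-1])
    c=env.get_calibration(n); print(n,{k:np.round(v,4).tolist() for k,v in c.items()})
c=env.get_calibration("wrist");print({k:np.round(v,4).tolist() for k,v in c.items()})
s=env.get_state();print({k:np.round(v,3).tolist() for k,v in s.items()})
E
```

```text
pics
scene {'mtx': [[427.3171, 0.0, 314.0109], [0.0, 427.3171, 205.0718], [0.0, 0.0, 1.0]], 'eye': [1.1072, -0.0644, 1.0157], 'attitude': [[0.1378, 0.798, -0.5867], [0.9905, -0.1106, 0.0822], [0.0007, -0.5924, -0.8056]]}
top {'mtx': [[494.2342, 0.0, 308.6823], [0.0, 494.2342, 196.7175], [0.0, 0.0, 1.0]], 'eye': [0.3015, -0.0056, 1.3825], 'attitude': [[-0.0158, -0.99, 0.1403], [-0.9995, 0.0195, 0.0253], [-0.0278, -0.1398, -0.9898]]}
{'mtx': [[339.8206, 0.0, 320.5798], [0.0, 339.8206, 199.7281], [0.0, 0.0, 1.0]], 'hand_eye': [[1.0, 0.0013, 0.0004, -0.0005], [0.0, -0.2975, 0.9547, -0.1623], [0.0014, -0.9547, -0.2975, 0.0825], [0.0, 0.0, 0.0, 1.0]]}
{'clock': 0.1, 'joint_positions': [-1.296, 0.478, 0.022, 1.556, -0.011, 1.109, -0.083], 'qvel': [0.001, -0.002, -0.001, -0.002, 0.001, 0.001, -0.0], 'effort': [0.004, -58.409, 1.54, -27.331, -0.054, 0.013, 0.0], 'eef_pos': [0.252, 0.626, 0.222], 'tool_rot': [[0.373, -0.0, -0.928], [0.928, -0.001, 0.373], [-0.002, -1.0, -0.0]], 'ft_force': [0.43, -0.923, 0.011], 'moment': [-0.023, 0.009, 0.068], 'gripper_width': 0.088}
```

View pics/scene0.png

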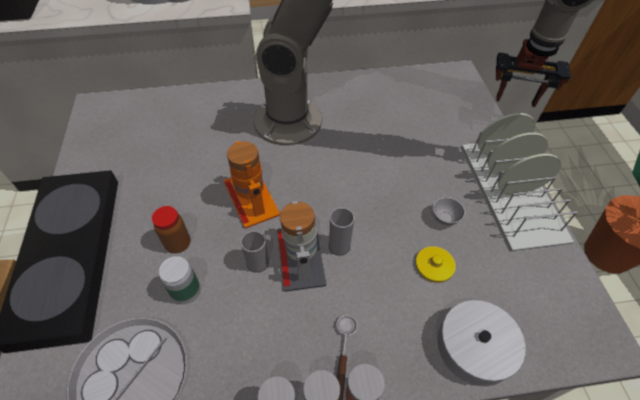

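View pics/top0.png

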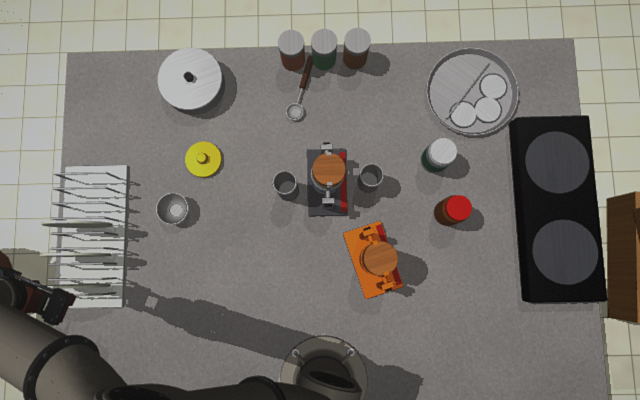

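The scene view shows the grey stand near (300,255) with the tall glass at (341,230) and the short one at (255,252). In the top view, which has +y to the left, the tall glass is at (285,185), the short one at (371,176) and the red strip at x≈344. The orange stand is a decoy. I'll zoom in to get pixel positions.

```bash
cat > h.py <<'E'
import numpy as np,cv2
from rig import env
def cal(n):
    c=env.get_calibration(n)
    if n!="wrist": return np.array(c["mtx"]),np.array(c["eye"]),np.array(c["attitude"])
    s=env.get_state();R=np.array(s["tool_rot"]);H=np.array(c["hand_eye"])
    return np.array(c["mtx"]),np.array(s["eef_pos"])+R@H[:3,3],R@H[:3,:3]
def ray(C,p):
    K,e,R=C;d=R@np.linalg.solve(K,[p[0],p[1],1.]);return e,d/np.linalg.norm(d)
def plane(C,p,z):
    e,d=ray(C,p);return e+d*(z-e[2])/d[2]
def tri(C1,p1,C2,p2):
    e1,d1=ray(C1,p1);e2,d2=ray(C2,p2)
    t=np.linalg.lstsq(np.c_[d1,-d2],e2-e1,rcond=None)[0]
    a,b=e1+t[0]*d1,e2+t[1]*d2;return (a+b)/2,np.linalg.norm(a-b)
def proj(C,P):
    K,e,R=C;q=K@(R.T@(np.asarray(P)-e));return q[:2]/q[2]
E
python3 - <<'E'
import cv2,numpy as np
a=cv2.imread("pics/top0.png")[135:225,260:400];b=cv2.imread("pics/scene0.png")[195:295,230:370]
a=cv2.resize(a,None,fx=5,fy=5,interpolation=cv2.INTER_CUBIC);b=cv2.resize(b,None,fx=5,fy=5,interpolation=cv2.INTER_CUBIC)
for im,u0,v0 in((a,260,135),(b,230,195)):
    for u in range(0,im.shape[1],50): cv2.putText(im,str(u0+u//5),(u,10),0,.35,(0,0,255),1);cv2.line(im,(u,12),(u,18),(0,0,255),1)
    for v in range(0,im.shape[0],50): cv2.putText(im,str(v0+v//5),(0,v+4),0,.35,(0,0,255),1)
cv2.imwrite("pics/a.png",a);cv2.imwrite("pics/b.png",b)
E
```

```text
(no output)
```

View pics/a.png

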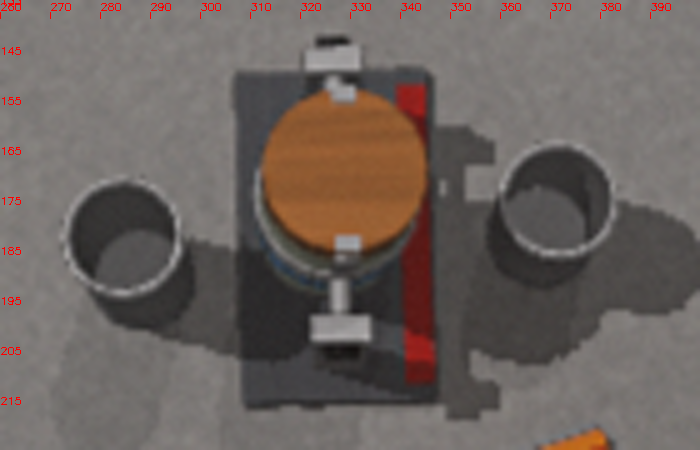

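View pics/b.png

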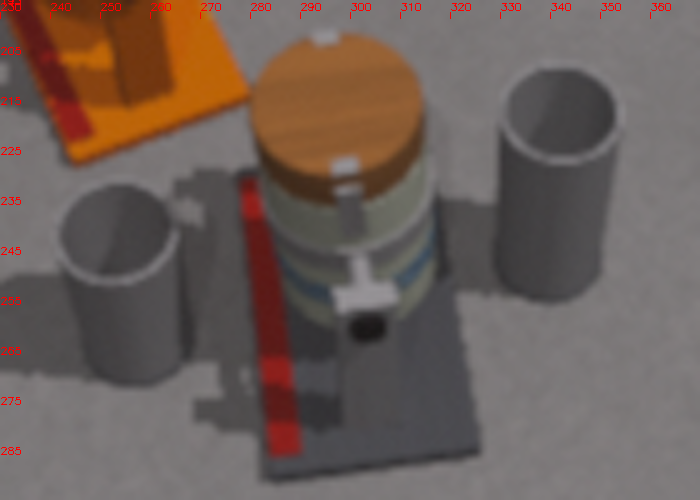

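```bash
python3 - <<'E'
from h import *
T,S=cal("top"),cal("scene")
for n,p,q in(("tall",(284.6,182.6),(341.6,218)),("short",(371.6,175),(253.8,241.8)),("lid",(328.8,168.6),(297.6,216)),("farpost",(326.6,146.6),(303.2,253.6))):
    print(n,*tri(T,p,S,q))
for n,p,z in(("tall",(284.6,182.6),.14),("short",(371.6,175),.11),("lid",(328.8,168.6),.2),("nearpost",(328.2,200.6),.14),("farpost",(326.6,146.6),.14),("c",(307.2,149.4),.012),("c",(346,149),.012),("c",(347.2,215.4),.012),("c",(309,216),.012),("jug",(203,159),.02),("kat",(172,209),.04),("tin",(441,148),.12),("pick",(459,208),.13),("orangelid",(380,258),.2)):
    print(n,plane(T,p,z).round(4))
for n,p,z in(("tall",(341.6,218),.14),("short",(253.8,241.8),.11),("lid",(297.6,216),.2)): print("scene",n,plane(S,p,z).round(4))
E
```

```text
tall [0.51591766 0.08769598 0.13626684] 0.0008175639679756081
short [ 0.53649706 -0.13696616  0.10640817] 0.003206284571016062
lid [ 0.53772118 -0.02439054  0.19803585] 0.0023552974235551993
farpost [ 0.60673511 -0.02091944  0.14134826] 0.002378062088734296
tall [0.5152 0.087  0.14  ]
short [ 0.5358 -0.1382  0.11  ]
lid [ 0.5372 -0.0255  0.2   ]
nearpost [ 0.4667 -0.0232  0.14  ]
farpost [ 0.607  -0.0221  0.14  ]
c [0.6315 0.0314 0.012 ]
c [ 0.6302 -0.0786  0.012 ]
c [ 0.4412 -0.077   0.012 ]
c [0.4415 0.0293 0.012 ]
jug [0.6084 0.3269 0.02  ]
kat [0.465 0.406 0.04 ]
tin [ 0.6014 -0.3192  0.12  ]
pick [ 0.4427 -0.3537  0.13  ]
orangelid [ 0.3193 -0.1419  0.2   ]
scene tall [0.5184 0.0875 0.14  ]
scene short [ 0.5389 -0.1351  0.11  ]
scene lid [ 0.5392 -0.0233  0.2   ]
```

```bash
cat >> h.py <<'E'
from scipy.spatial.transform import Rotation as Ro
def Rt(az,tilt=0):
    # tool x at azimuth az (deg), tool y down; tilt about tool x (deg)
    a=np.radians(az);x=np.array([np.cos(a),np.sin(a),0]);y=np.array([0,0,-1.]);
    return np.c_[x,y,np.cross(x,y)]@Ro.from_euler('x',tilt,degrees=True).as_matrix()
def st():
    s=env.get_state();print("t%.2f"%s["clock"],"p",np.round(s["eef_pos"],4),"F",np.round(s["ft_force"],1),"w%.4f"%s["gripper_width"]);return s
def go(*tg):
    s=env.get_state();R=np.array(s["tool_rot"]);p=np.array(s["eef_pos"])
    for t in tg:
        print(np.round(t,3),"off",np.round(R.T@(np.array(t[:3])-p)/.6,3),"tw",np.round(Ro.from_matrix(R.T@Rt(*t[3:])).as_rotvec()/(np.pi/4),3))
E
python3 -c "
from h import *
st();go((.30,.5,.30,50),(.42,.32,.30,26))"
```

```text
t0.10 p [0.2519 0.6257 0.2218] F [ 0.4 -0.9  0. ] w0.0882
[ 0.3  0.5  0.3 50. ] off [-0.165 -0.13  -0.153] tw [ 0.     0.402 -0.002]
[ 0.42  0.32  0.3  26.  ] off [-0.368 -0.13  -0.45 ] tw [ 0.001  0.935 -0.002]
```

Request:
servo_tool(
  moves=[
    {"offset": [-0.165,-0.13,-0.153],"twist": [0,0.4,0],"fingers": 1},
    {"offset": [-0.165,-0.13,-0.153],"twist": [0,0.4,0],"fingers": 1},
    {"offset": [-0.368,-0.13,-0.45],"twist": [0,0.93,0],"fingers": 1},
    {"offset": [-0.368,-0.13,-0.45],"twist": [0,0.93,0],"fingers": 1},
    {"offset": [-0.368,-0.13,-0.45],"twist": [0,0.93,0],"fingers": 1},
    {"offset": [-0.368,-0.13,-0.45],"twist": [0,0.93,0],"fingers": 1},
    {"offset": [-0.368,-0.13,-0.45],"twist": [0,0.93,0],"fingers": 1},
    {"offset": [-0.368,-0.13,-0.45],"twist": [0,0.93,0],"fingers": 1},
    {"offset": [-0.368,-0.13,-0.45],"twist": [0,0.93,0],"fingers": 1},
    {"offset": [-0.368,-0.13,-0.45],"twist": [0,0.93,0],"fingers": 1},
  ],
)

```text
clock: 0.93
eef_pos: [0.4241, 0.3133, 0.3012]
tool_rot: [[0.902, 0.002, -0.432], [0.432, -0.003, 0.902], [0.0, -1.0, -0.003]]
ft_force: [0.5, -0.4, 0.0]
gripper_width: 0.0878
```

```bash
python3 -c "
from h import *
st();go((.517,.0875,.27,0))"
```

```text
t0.93 p [0.4241 0.3133 0.3012] F [ 0.5 -0.4  0. ] w0.0878
[0.517 0.088 0.27  0.   ] off [-0.023  0.053 -0.406] tw [0.004 0.569 0.001]
```

Request:
servo_tool(
  moves=[
    {"offset": [-0.023,0.053,-0.406],"twist": [0,0.57,0],"fingers": 1},
    {"offset": [-0.023,0.053,-0.406],"twist": [0,0.57,0],"fingers": 1},
    {"offset": [-0.023,0.053,-0.406],"twist": [0,0.57,0],"fingers": 1},
    {"offset": [-0.023,0.053,-0.406],"twist": [0,0.57,0],"fingers": 1},
    {"offset": [-0.023,0.053,-0.406],"twist": [0,0.57,0],"fingers": 1},
    {"offset": [-0.023,0.053,-0.406],"twist": [0,0.57,0],"fingers": 1},
    {"offset": [-0.023,0.053,-0.406],"twist": [0,0.57,0],"fingers": 1},
    {"offset": [-0.023,0.053,-0.406],"twist": [0,0.57,0],"fingers": 1},
  ],
)

```text
clock: 1.6
eef_pos: [0.5174, 0.0849, 0.2697]
tool_rot: [[1.0, 0.001, 0.006], [-0.006, -0.004, 1.0], [0.001, -1.0, -0.004]]
ft_force: [0.1, 0.4, -0.0]
gripper_width: 0.0878
```

```bash
python3 -c "
from h import *
st();C=cal('wrist');im=env.read_camera('wrist');cv2.imwrite('pics/w1.png',im[:,:,::-1])
print(proj(C,(.517,.0875,.14)),proj(C,(.537,-.0235,.2)))
go((.517,.0875,.095,0))"
```

```text
t1.60 p [0.5174 0.0849 0.2697] F [ 0.1  0.4 -0. ] w0.0878
[320.59045597 186.60083402] [345.6895722  336.61136773]
[0.517 0.088 0.095 0.   ] off [-0.     0.291  0.001] tw [ 0.003 -0.003  0.001]
```

View pics/w1.png

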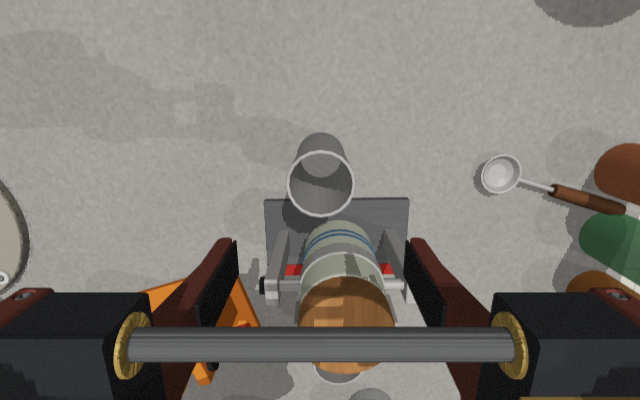

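The wrist view shows the rim centre at (320,184), against a prediction of (321,187). The glass is therefore about 2 mm further out in y, and I'm going down to grasp it.

Request:
servo_tool(
  moves=[
    {"offset": [0,0.1,0.008],"twist": [0,0,0],"fingers": 1},
    {"offset": [0,0.16,0.008],"twist": [0,0,0],"fingers": 1},
    {"offset": [0,0.22,0.008],"twist": [0,0,0],"fingers": 1},
    {"offset": [0,0.27,0.008],"twist": [0,0,0],"fingers": 1},
    {"offset": [0,0.291,0.008],"twist": [0,0,0],"fingers": 1},
    {"offset": [0,0.291,0.008],"twist": [0,0,0],"fingers": 0.8},
    {"offset": [0,0.291,0.008],"twist": [0,0,0],"fingers": 0.7},
    {"offset": [0,0.291,0.008],"twist": [0,0,0],"fingers": 0.6},
    {"offset": [0,0.291,0.008],"twist": [0,0,0],"fingers": 0.6},
    {"offset": [0,0.291,0.008],"twist": [0,0,0],"fingers": 0.6},
  ],
)

```text
clock: 2.48
eef_pos: [0.5181, 0.0926, 0.0967]
tool_rot: [[1.0, 0.003, 0.002], [-0.002, -0.001, 1.0], [0.003, -1.0, -0.001]]
ft_force: [-1.0, -0.1, 4.4]
gripper_width: 0.0598
```

```bash
python3 -c "
from h import *
st();go((.517,.09,.12,0),(.50,.205,.12,0),(.50,.205,.096,0))"
```

```text
t2.48 p [0.5181 0.0926 0.0967] F [-1.  -0.1  4.4] w0.0598
[0.517 0.09  0.12  0.   ] off [-0.002 -0.039 -0.004] tw [ 0.001 -0.002  0.004]
[0.5   0.205 0.12  0.   ] off [-0.03  -0.039  0.187] tw [ 0.001 -0.002  0.004]
[0.5   0.205 0.096 0.   ] off [-0.03   0.001  0.187] tw [ 0.001 -0.002  0.004]
```

Request:
servo_tool(
  moves=[
    {"offset": [0,0,0],"twist": [0,0,0],"fingers": 0.5},
    {"offset": [0,0,0],"twist": [0,0,0],"fingers": 0.5},
    {"offset": [0,-0.02,0],"twist": [0,0,0],"fingers": 0.5},
    {"offset": [0,-0.04,0.01],"twist": [0,0,0],"fingers": 0.5},
    {"offset": [-0.01,-0.04,0.05],"twist": [0,0,0],"fingers": 0.5},
    {"offset": [-0.02,-0.04,0.1],"twist": [0,0,0],"fingers": 0.5},
    {"offset": [-0.03,-0.04,0.15],"twist": [0,0,0],"fingers": 0.5},
    {"offset": [-0.03,-0.04,0.187],"twist": [0,0,0],"fingers": 0.5},
    {"offset": [-0.03,-0.04,0.187],"twist": [0,0,0],"fingers": 0.5},
    {"offset": [-0.03,-0.03,0.187],"twist": [0,0,0],"fingers": 0.5},
  ],
)

```text
clock: 3.32
eef_pos: [0.5007, 0.2066, 0.1152]
tool_rot: [[1.0, 0.005, -0.001], [0.001, 0.0, 1.0], [0.005, -1.0, 0.0]]
ft_force: [0.2, -0.6, -2.4]
gripper_width: 0.06
```

```bash
python3 -c "
from h import *
st();go((.50,.205,.098,0))"
```

```text
t3.32 p [0.5007 0.2066 0.1152] F [ 0.2 -0.6 -2.4] w0.0600
[0.5   0.205 0.098 0.   ] off [-0.001  0.029 -0.003] tw [-0.     0.002  0.007]
```

Request:
servo_tool(
  moves=[
    {"offset": [0,0.01,0],"twist": [0,0,0],"fingers": 0.5},
    {"offset": [0,0.018,0],"twist": [0,0,0],"fingers": 0.5},
    {"offset": [0,0.024,0],"twist": [0,0,0],"fingers": 0.5},
    {"offset": [0,0.028,0],"twist": [0,0,0],"fingers": 0.5},
    {"offset": [0,0.03,0],"twist": [0,0,0],"fingers": 0.5},
    {"offset": [0,0.031,0],"twist": [0,0,0],"fingers": 0.5},
    {"offset": [0,0.031,0],"twist": [0,0,0],"fingers": 0.5},
  ],
)

```text
clock: 3.9
eef_pos: [0.5009, 0.2062, 0.0968]
tool_rot: [[1.0, 0.005, -0.001], [0.001, 0.0, 1.0], [0.005, -1.0, 0.0]]
ft_force: [-0.6, -0.5, -1.4]
gripper_width: 0.06
```

```bash
python3 -c "
from h import *
st()"
```

```text
t3.90 p [0.5009 0.2062 0.0968] F [-0.6 -0.5 -1.4] w0.0600
```

Request:
servo_tool(
  moves=[
    {"offset": [0,0.002,0],"twist": [0,0,0],"fingers": 0.5},
    {"offset": [0,0.003,0],"twist": [0,0,0],"fingers": 0.5},
    {"offset": [0,0.003,0],"twist": [0,0,0],"fingers": 0.5},
    {"offset": [0,0.003,0],"twist": [0,0,0],"fingers": 0.75},
    {"offset": [0,0.003,0],"twist": [0,0,0],"fingers": 1},
    {"offset": [0,0.003,0],"twist": [0,0,0],"fingers": 1},
    {"offset": [0,0.003,0],"twist": [0,0,0],"fingers": 1},
    {"offset": [0,0.003,0],"twist": [0,0,0],"fingers": 1},
    {"offset": [0,-0.04,0],"twist": [0,0,0],"fingers": 1},
    {"offset": [0,-0.1,0],"twist": [0,0,0],"fingers": 1},
  ],
)

```text
clock: 4.73
eef_pos: [0.4984, 0.2051, 0.1547]
tool_rot: [[1.0, -0.0, -0.001], [0.001, -0.004, 1.0], [-0.0, -1.0, -0.004]]
ft_force: [1.3, 1.2, -0.4]
gripper_width: 0.0876
```

```bash
python3 -c "
from h import *
st();go((.50,.2,.31,0),(.537,-.137,.31,0))"
```

```text
t4.73 p [0.4984 0.2051 0.1547] F [ 1.3  1.2 -0.4] w0.0876
[0.5  0.2  0.31 0.  ] off [ 0.003 -0.259 -0.01 ] tw [ 0.005  0.001 -0.   ]
[ 0.537 -0.137  0.31   0.   ] off [ 0.064 -0.257 -0.571] tw [ 0.005  0.001 -0.   ]
```

Tall glass set down; I'm moving over to the short one.

Request:
servo_tool(
  moves=[
    {"offset": [0,-0.26,-0.01],"twist": [0,0,0],"fingers": 1},
    {"offset": [0,-0.26,-0.01],"twist": [0,0,0],"fingers": 1},
    {"offset": [0,-0.26,-0.01],"twist": [0,0,0],"fingers": 1},
    {"offset": [0,-0.26,-0.01],"twist": [0,0,0],"fingers": 1},
    {"offset": [0.064,-0.257,-0.571],"twist": [0,0,0],"fingers": 1},
    {"offset": [0.064,-0.257,-0.571],"twist": [0,0,0],"fingers": 1},
    {"offset": [0.064,-0.257,-0.571],"twist": [0,0,0],"fingers": 1},
    {"offset": [0.064,-0.257,-0.571],"twist": [0,0,0],"fingers": 1},
    {"offset": [0.064,-0.257,-0.571],"twist": [0,0,0],"fingers": 1},
    {"offset": [0.064,-0.257,-0.571],"twist": [0,0,0],"fingers": 1},
  ],
)

```text
clock: 5.57
eef_pos: [0.5267, -0.0506, 0.3105]
tool_rot: [[1.0, 0.0, -0.001], [0.001, -0.004, 1.0], [0.0, -1.0, -0.004]]
ft_force: [1.4, 0.5, 0.1]
gripper_width: 0.088
```

Request:
servo_tool(
  moves=[
    {"offset": [0,0,-0.15],"twist": [0,0,0],"fingers": 1},
    {"offset": [0,0,-0.15],"twist": [0,0,0],"fingers": 1},
    {"offset": [0,0,-0.15],"twist": [0,0,0],"fingers": 1},
  ],
)

```text
clock: 5.82
eef_pos: [0.5251, -0.1487, 0.3114]
tool_rot: [[1.0, 0.001, 0.009], [-0.009, -0.007, 1.0], [0.001, -1.0, -0.007]]
ft_force: [0.9, 0.1, 0.3]
gripper_width: 0.0877
```

```bash
python3 -c "
from h import *
st();C=cal('wrist');im=env.read_camera('wrist');cv2.imwrite('pics/w2.png',im[:,:,::-1])
print(proj(C,(.537,-.1365,.11)),proj(C,(.538,-.1365,.11)),proj(C,(.537,-.1355,.11)))
go((.537,-.1365,.31,0),(.537,-.1365,.08,0))"
```

```text
t5.82 p [ 0.5251 -0.1487  0.3114] F [0.9 0.1 0.3] w0.0877
[331.77818136 159.88445458] [332.70300712 159.87770681] [331.78073412 158.96973697]
[ 0.537 -0.136  0.31   0.   ] off [0.019 0.002 0.018] tw [ 0.007 -0.011  0.001]
[ 0.537 -0.136  0.08   0.   ] off [0.019 0.385 0.02 ] tw [ 0.007 -0.011  0.001]
```

View pics/w2.png

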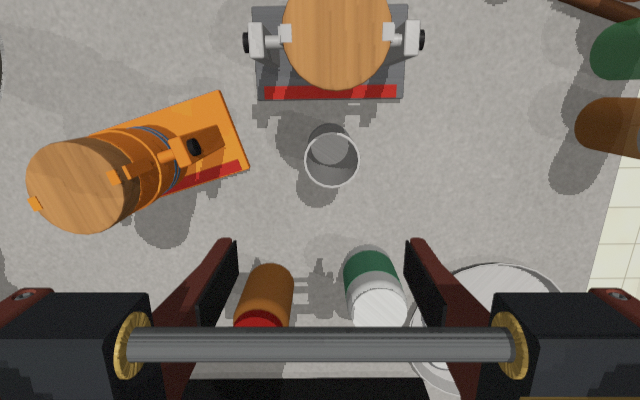

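Short glass rim is at (332,160), as predicted. Descending.

Request:
servo_tool(
  moves=[
    {"offset": [0.019,0.002,0.02],"twist": [0.007,-0.011,0],"fingers": 1},
    {"offset": [0.019,0.07,0.02],"twist": [0.007,-0.011,0],"fingers": 1},
    {"offset": [0.019,0.14,0.02],"twist": [0.007,-0.011,0],"fingers": 1},
    {"offset": [0.019,0.21,0.02],"twist": [0.007,-0.011,0],"fingers": 1},
    {"offset": [0.019,0.27,0.02],"twist": [0.007,-0.011,0],"fingers": 1},
    {"offset": [0.019,0.32,0.02],"twist": [0.007,-0.011,0],"fingers": 1},
    {"offset": [0.019,0.36,0.02],"twist": [0.007,-0.011,0],"fingers": 1},
    {"offset": [0.019,0.385,0.02],"twist": [0.007,-0.011,0],"fingers": 1},
    {"offset": [0.019,0.385,0.02],"twist": [0.007,-0.011,0],"fingers": 1},
  ],
)

```text
clock: 6.62
eef_pos: [0.5357, -0.1327, 0.0763]
tool_rot: [[1.0, -0.006, -0.004], [0.004, 0.002, 1.0], [-0.006, -1.0, 0.002]]
ft_force: [-0.7, 0.9, 0.6]
gripper_width: 0.0876
```

Request:
servo_tool(
  moves=[
    {"offset": [0,0,0],"twist": [0,0,0],"fingers": 0.8},
    {"offset": [0,0,0],"twist": [0,0,0],"fingers": 0.7},
    {"offset": [0,0,0],"twist": [0,0,0],"fingers": 0.5},
    {"offset": [0,0,0],"twist": [0,0,0],"fingers": 0.5},
    {"offset": [0,0,0],"twist": [0,0,0],"fingers": 0.5},
    {"offset": [0,0,0],"twist": [0,0,0],"fingers": 0.5},
  ],
)

```text
clock: 7.12
eef_pos: [0.5367, -0.1327, 0.0773]
tool_rot: [[1.0, -0.004, -0.004], [0.004, 0.002, 1.0], [-0.003, -1.0, 0.002]]
ft_force: [1.2, -0.1, 3.7]
gripper_width: 0.0598
```

```bash
python3 -c "
from h import *
st();go((.537,-.1365,.10,0),(.53,-.205,.10,0))"
```

```text
t7.12 p [ 0.5367 -0.1327  0.0773] F [ 1.2 -0.1  3.7] w0.0598
[ 0.537 -0.136  0.1    0.   ] off [ 0.    -0.038 -0.006] tw [-0.002  0.005 -0.004]
[ 0.53  -0.205  0.1    0.   ] off [-0.012 -0.038 -0.12 ] tw [-0.002  0.005 -0.004]
```

Request:
servo_tool(
  moves=[
    {"offset": [0,-0.02,0],"twist": [0,0,0],"fingers": 0.5},
    {"offset": [0,-0.035,-0.005],"twist": [0,0,0],"fingers": 0.5},
    {"offset": [0,-0.035,-0.03],"twist": [0,0,0],"fingers": 0.5},
    {"offset": [-0.005,-0.035,-0.06],"twist": [0,0,0],"fingers": 0.5},
    {"offset": [-0.01,-0.035,-0.09],"twist": [0,0,0],"fingers": 0.5},
    {"offset": [-0.01,-0.035,-0.11],"twist": [0,0,0],"fingers": 0.5},
    {"offset": [-0.01,-0.035,-0.12],"twist": [0,0,0],"fingers": 0.5},
    {"offset": [-0.01,-0.03,-0.12],"twist": [0,0,0],"fingers": 0.5},
    {"offset": [-0.01,-0.02,-0.12],"twist": [0,0,0],"fingers": 0.5},
    {"offset": [-0.01,-0.012,-0.12],"twist": [0,0,0],"fingers": 0.5},
  ],
)

```text
clock: 7.95
eef_pos: [0.5312, -0.2034, 0.0836]
tool_rot: [[1.0, -0.004, -0.006], [0.006, 0.003, 1.0], [-0.004, -1.0, 0.003]]
ft_force: [-0.3, 0.5, -1.5]
gripper_width: 0.06
```

```bash
python3 -c "
from h import *
st();go((.53,-.205,.077,0))"
```

```text
t7.95 p [ 0.5312 -0.2034  0.0836] F [-0.3  0.5 -1.5] w0.0600
[ 0.53  -0.205  0.077  0.   ] off [-0.002  0.011 -0.003] tw [-0.003  0.007 -0.005]
```

Request:
servo_tool(
  moves=[
    {"offset": [0,0.006,0],"twist": [0,0,0],"fingers": 0.5},
    {"offset": [0,0.01,0],"twist": [0,0,0],"fingers": 0.5},
    {"offset": [0,0.012,0],"twist": [0,0,0],"fingers": 0.5},
    {"offset": [0,0.013,0],"twist": [0,0,0],"fingers": 0.5},
    {"offset": [0,0.013,0],"twist": [0,0,0],"fingers": 0.5},
    {"offset": [0,0.013,0],"twist": [0,0,0],"fingers": 0.75},
    {"offset": [0,0.013,0],"twist": [0,0,0],"fingers": 1},
    {"offset": [0,0.013,0],"twist": [0,0,0],"fingers": 1},
    {"offset": [0,0.013,0],"twist": [0,0,0],"fingers": 1},
    {"offset": [0,0.013,0],"twist": [0,0,0],"fingers": 1},
  ],
)

```text
clock: 8.78
eef_pos: [0.5311, -0.2033, 0.0755]
tool_rot: [[1.0, -0.004, -0.006], [0.006, 0.003, 1.0], [-0.004, -1.0, 0.003]]
ft_force: [0.3, 0.2, 0.5]
gripper_width: 0.0871
```

Request:
servo_tool(
  moves=[
    {"offset": [0,-0.05,0],"twist": [0,0,0],"fingers": 1},
    {"offset": [0,-0.11,0],"twist": [0,0,0],"fingers": 1},
    {"offset": [0,-0.18,0],"twist": [0,0,0],"fingers": 1},
    {"offset": [0,-0.25,0],"twist": [0,0,0],"fingers": 1},
    {"offset": [0,-0.32,0],"twist": [0,0,0],"fingers": 0.6},
    {"offset": [0,-0.38,0],"twist": [0,0,0],"fingers": 0.3},
    {"offset": [0,-0.38,0.05],"twist": [0,0,0],"fingers": 0},
    {"offset": [0,-0.38,0.12],"twist": [0,0,0],"fingers": 0},
    {"offset": [0,-0.38,0.19],"twist": [0,0,0],"fingers": 0},
  ],
)

```text
clock: 9.53
eef_pos: [0.5313, -0.0904, 0.3046]
tool_rot: [[1.0, -0.002, -0.002], [0.002, 0.003, 1.0], [-0.002, -1.0, 0.003]]
ft_force: [0.1, 0.4, -0.8]
gripper_width: 0.0579
```

```bash
python3 -c "
from h import *
st();go((.537,.06,.29,0),(.537,.06,.18,0))
for n in('top','scene'): cv2.imwrite(f'pics/{n}1.png',env.read_camera(n)[:,:,::-1])
a=cv2.imread('pics/top1.png')[120:240,190:500];b=cv2.imread('pics/scene1.png')[170:330,130:480]
a=cv2.resize(a,(700,271),interpolation=2);b=cv2.resize(b,(700,320),interpolation=2)
cv2.imwrite('pics/c1.png',np.vstack([a,b]))"
```

```text
t9.53 p [ 0.5313 -0.0904  0.3046] F [ 0.1  0.4 -0.8] w0.0579
[0.537 0.06  0.29  0.   ] off [0.01  0.025 0.251] tw [-0.003  0.003 -0.003]
[0.537 0.06  0.18  0.   ] off [0.011 0.208 0.25 ] tw [-0.003  0.003 -0.003]
```

View pics/c1.png

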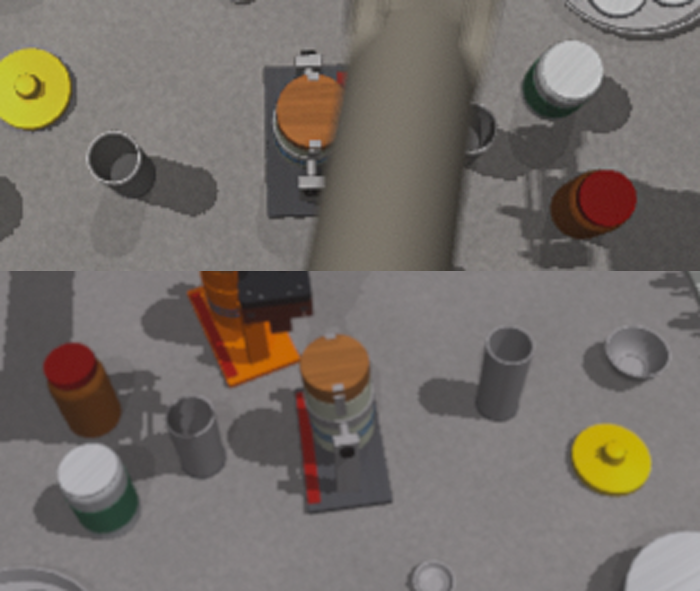

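Both glasses stand upright and clear: the tall one around (.50,.205), the short one around (.53,-.207). Next I plan the pot push arc.

```bash
cat >> h.py <<'E'
P=np.array([.537,-.0235,.125]);HW=.010
def tip(q,s=.06,m=1):
    # TCP while pushing side of the upper end over; m=+1 towards -y (q from 0), m=-1 mirrored
    y=-s*np.sin(q)+.041*np.cos(q)+HW*np.clip(2*np.cos(q),-1,1);z=s*np.cos(q)+.041*np.sin(q)
    return (P[0],P[1]+m*y,P[2]+z,0)
def arc(q0,dq,n=10,m=1,s=.06): go(*[tip(q0+dq*i,s,m) for i in range(1,n+1)])
E
python3 -c "
from h import *
go((.537,.06,.29,0),(.537,.06,.19,0));print(tip(0),tip(1.57),tip(2.6))"
```

```text
[0.537 0.06  0.29  0.   ] off [0.012 0.024 0.237] tw [-0.008  0.021 -0.006]
[0.537 0.06  0.19  0.   ] off [0.013 0.19  0.236] tw [-0.008  0.021 -0.006]
(np.float64(0.537), np.float64(0.027500000000000004), np.float64(0.185), 0) (np.float64(0.537), np.float64(-0.08345140504655535), np.float64(0.1660477666028492), 0) (np.float64(0.537), np.float64(-0.09956252119741468), np.float64(0.0947222310425432), 0)
```

Request:
servo_tool(
  moves=[
    {"offset": [0.01,0.025,0.08],"twist": [0,0,0],"fingers": 0},
    {"offset": [0.01,0.025,0.15],"twist": [0,0,0],"fingers": 0},
    {"offset": [0.01,0.025,0.22],"twist": [0,0,0],"fingers": 0},
    {"offset": [0.01,0.025,0.25],"twist": [0,0,0],"fingers": 0},
    {"offset": [0.01,0.07,0.25],"twist": [0,0,0],"fingers": 0},
    {"offset": [0.01,0.12,0.25],"twist": [0,0,0],"fingers": 0},
    {"offset": [0.01,0.17,0.25],"twist": [0,0,0],"fingers": 0},
    {"offset": [0.01,0.19,0.25],"twist": [0,0,0],"fingers": 0},
    {"offset": [0.01,0.19,0.25],"twist": [0,0,0],"fingers": 0},
  ],
)

```text
clock: 10.38
eef_pos: [0.5329, 0.0676, 0.1875]
tool_rot: [[1.0, -0.011, -0.017], [0.017, 0.004, 1.0], [-0.01, -1.0, 0.004]]
ft_force: [-0.3, -0.0, -0.6]
gripper_width: -0.0
```

```bash
python3 -c "
from h import *
st();arc(-.10,.05)"
```

```text
t10.38 p [0.5329 0.0676 0.1875] F [-0.3 -0.  -0.6] w-0.0000
[0.537 0.03  0.183 0.   ] off [ 0.006  0.007 -0.062] tw [-0.005  0.021 -0.013]
[0.537 0.028 0.185 0.   ] off [ 0.006  0.004 -0.067] tw [-0.005  0.021 -0.013]
[0.537 0.024 0.187 0.   ] off [ 0.006  0.001 -0.072] tw [-0.005  0.021 -0.013]
[0.537 0.021 0.189 0.   ] off [ 0.006 -0.002 -0.077] tw [-0.005  0.021 -0.013]
[0.537 0.018 0.19  0.   ] off [ 0.005 -0.005 -0.083] tw [-0.005  0.021 -0.013]
[0.537 0.015 0.192 0.   ] off [ 0.005 -0.008 -0.088] tw [-0.005  0.021 -0.013]
[0.537 0.011 0.193 0.   ] off [ 0.005 -0.01  -0.094] tw [-0.005  0.021 -0.013]
[0.537 0.008 0.194 0.   ] off [ 0.005 -0.012 -0.1  ] tw [-0.005  0.021 -0.013]
[0.537 0.004 0.195 0.   ] off [ 0.005 -0.014 -0.105] tw [-0.005  0.021 -0.013]
[0.537 0.001 0.196 0.   ] off [ 0.005 -0.015 -0.111] tw [-0.005  0.021 -0.013]
```

Request:
servo_tool(
  moves=[
    {"offset": [0.006,0.006,-0.03],"twist": [0,0.02,0],"fingers": 0},
    {"offset": [0.006,0.006,-0.05],"twist": [0,0.02,0],"fingers": 0},
    {"offset": [0.006,0.006,-0.058],"twist": [0,0.02,0],"fingers": 0},
    {"offset": [0.006,0.005,-0.064],"twist": [0,0.02,0],"fingers": 0},
    {"offset": [0.006,0.003,-0.069],"twist": [0,0.02,0],"fingers": 0},
    {"offset": [0.006,0.001,-0.074],"twist": [0,0.02,0],"fingers": 0},
    {"offset": [0.006,-0.002,-0.079],"twist": [0,0.02,0],"fingers": 0},
    {"offset": [0.006,-0.005,-0.084],"twist": [0,0.02,0],"fingers": 0},
    {"offset": [0.005,-0.008,-0.089],"twist": [0,0.02,0],"fingers": 0},
    {"offset": [0.005,-0.01,-0.094],"twist": [0,0.02,0],"fingers": 0},
  ],
)

```text
clock: 11.22
eef_pos: [0.537, 0.0112, 0.1936]
tool_rot: [[1.0, -0.01, -0.001], [0.001, 0.004, 1.0], [-0.01, -1.0, 0.004]]
ft_force: [0.4, 2.1, -0.3]
gripper_width: 0.0002
```

```bash
python3 -c "
from h import *
st();arc(.25,.055)"
```

```text
t11.22 p [0.537  0.0112 0.1936] F [ 0.4  2.1 -0.3] w0.0002
[0.537 0.008 0.195 0.   ] off [-0.    -0.002 -0.006] tw [-0.005  0.002 -0.013]
[0.537 0.004 0.196 0.   ] off [-0.    -0.003 -0.012] tw [-0.005  0.002 -0.013]
[ 0.537 -0.     0.196  0.   ] off [-0.    -0.005 -0.019] tw [-0.005  0.002 -0.013]
[ 0.537 -0.004  0.197  0.   ] off [-0.    -0.006 -0.026] tw [-0.005  0.002 -0.013]
[ 0.537 -0.008  0.197  0.   ] off [-0.    -0.006 -0.032] tw [-0.005  0.002 -0.013]
[ 0.537 -0.012  0.198  0.   ] off [-0.    -0.007 -0.039] tw [-0.005  0.002 -0.013]
[ 0.537 -0.016  0.198  0.   ] off [-0.    -0.007 -0.046] tw [-0.005  0.002 -0.013]
[ 0.537 -0.02   0.197  0.   ] off [-0.    -0.006 -0.052] tw [-0.005  0.002 -0.013]
[ 0.537 -0.024  0.197  0.   ] off [-0.    -0.006 -0.059] tw [-0.005  0.002 -0.013]
[ 0.537 -0.028  0.196  0.   ] off [-0.    -0.005 -0.065] tw [-0.005  0.002 -0.013]
```

Request:
servo_tool(
  moves=[
    {"offset": [0,-0.002,-0.006],"twist": [0,0,0],"fingers": 0},
    {"offset": [0,-0.003,-0.012],"twist": [0,0,0],"fingers": 0},
    {"offset": [0,-0.005,-0.019],"twist": [0,0,0],"fingers": 0},
    {"offset": [0,-0.006,-0.026],"twist": [0,0,0],"fingers": 0},
    {"offset": [0,-0.006,-0.032],"twist": [0,0,0],"fingers": 0},
    {"offset": [0,-0.007,-0.039],"twist": [0,0,0],"fingers": 0},
    {"offset": [0,-0.007,-0.046],"twist": [0,0,0],"fingers": 0},
    {"offset": [0,-0.006,-0.052],"twist": [0,0,0],"fingers": 0},
    {"offset": [0,-0.006,-0.059],"twist": [0,0,0],"fingers": 0},
    {"offset": [0,-0.005,-0.065],"twist": [0,0,0],"fingers": 0},
  ],
)

```text
clock: 12.05
eef_pos: [0.5371, -0.0283, 0.1965]
tool_rot: [[1.0, -0.01, -0.001], [0.001, 0.004, 1.0], [-0.01, -1.0, 0.004]]
ft_force: [-0.3, 1.0, 1.0]
gripper_width: 0.0005
```

```bash
python3 -c "
from h import *
st();arc(.80,.055)"
```

```text
t12.05 p [ 0.5371 -0.0283  0.1965] F [-0.3  1.   1. ] w0.0005
[ 0.537 -0.032  0.195  0.   ] off [-0.     0.002 -0.006] tw [-0.005  0.001 -0.013]
[ 0.537 -0.036  0.194  0.   ] off [-0.     0.004 -0.012] tw [-0.005  0.001 -0.013]
[ 0.537 -0.039  0.193  0.   ] off [-0.     0.006 -0.019] tw [-0.005  0.001 -0.013]
[ 0.537 -0.043  0.191  0.   ] off [-0.     0.008 -0.025] tw [-0.005  0.001 -0.013]
[ 0.537 -0.047  0.19   0.   ] off [-0.     0.011 -0.032] tw [-0.005  0.001 -0.013]
[ 0.537 -0.052  0.188  0.   ] off [ 0.     0.015 -0.039] tw [-0.005  0.001 -0.013]
[ 0.537 -0.056  0.186  0.   ] off [ 0.     0.018 -0.046] tw [-0.005  0.001 -0.013]
[ 0.537 -0.06   0.183  0.   ] off [ 0.     0.022 -0.054] tw [-0.005  0.001 -0.013]
[ 0.537 -0.065  0.181  0.   ] off [ 0.     0.026 -0.061] tw [-0.005  0.001 -0.013]
[ 0.537 -0.069  0.178  0.   ] off [ 0.     0.03  -0.067] tw [-0.005  0.001 -0.013]
```

Request:
servo_tool(
  moves=[
    {"offset": [0,0.002,-0.006],"twist": [0,0,0],"fingers": 0},
    {"offset": [0,0.004,-0.012],"twist": [0,0,0],"fingers": 0},
    {"offset": [0,0.006,-0.019],"twist": [0,0,0],"fingers": 0},
    {"offset": [0,0.008,-0.025],"twist": [0,0,0],"fingers": 0},
    {"offset": [0,0.011,-0.032],"twist": [0,0,0],"fingers": 0},
    {"offset": [0,0.015,-0.039],"twist": [0,0,0],"fingers": 0},
    {"offset": [0,0.018,-0.046],"twist": [0,0,0],"fingers": 0},
    {"offset": [0,0.022,-0.054],"twist": [0,0,0],"fingers": 0},
    {"offset": [0,0.026,-0.061],"twist": [0,0,0],"fingers": 0},
    {"offset": [0,0.03,-0.067],"twist": [0,0,0],"fingers": 0},
  ],
)

```text
clock: 12.88
eef_pos: [0.5369, -0.0692, 0.1781]
tool_rot: [[1.0, -0.01, -0.001], [0.001, 0.004, 1.0], [-0.01, -1.0, 0.004]]
ft_force: [0.5, 1.6, 1.9]
gripper_width: 0.0007
```

```bash
python3 -c "
from h import *
st();arc(1.35,.055)"
```

```text
t12.88 p [ 0.5369 -0.0692  0.1781] F [0.5 1.6 1.9] w0.0007
[ 0.537 -0.073  0.175  0.   ] off [ 0.     0.005 -0.006] tw [-0.005  0.001 -0.013]
[ 0.537 -0.076  0.172  0.   ] off [ 0.     0.009 -0.012] tw [-0.005  0.001 -0.013]
[ 0.537 -0.08   0.169  0.   ] off [ 0.     0.015 -0.018] tw [-0.005  0.001 -0.013]
[ 0.537 -0.083  0.166  0.   ] off [ 0.     0.02  -0.024] tw [-0.005  0.001 -0.013]
[ 0.537 -0.087  0.163  0.   ] off [ 0.     0.026 -0.029] tw [-0.005  0.001 -0.013]
[ 0.537 -0.09   0.159  0.   ] off [ 0.001  0.031 -0.034] tw [-0.005  0.001 -0.013]
[ 0.537 -0.093  0.156  0.   ] off [ 0.001  0.037 -0.039] tw [-0.005  0.001 -0.013]
[ 0.537 -0.095  0.152  0.   ] off [ 0.001  0.043 -0.044] tw [-0.005  0.001 -0.013]
[ 0.537 -0.098  0.148  0.   ] off [ 0.001  0.05  -0.048] tw [-0.005  0.001 -0.013]
[ 0.537 -0.1    0.144  0.   ] off [ 0.001  0.056 -0.052] tw [-0.005  0.001 -0.013]
```

Request:
servo_tool(
  moves=[
    {"offset": [0,0.005,-0.006],"twist": [0,0,0],"fingers": 0},
    {"offset": [0,0.009,-0.012],"twist": [0,0,0],"fingers": 0},
    {"offset": [0,0.015,-0.018],"twist": [0,0,0],"fingers": 0},
    {"offset": [0,0.02,-0.024],"twist": [0,0,0],"fingers": 0},
    {"offset": [0,0.026,-0.029],"twist": [0,0,0],"fingers": 0},
    {"offset": [0,0.031,-0.034],"twist": [0,0,0],"fingers": 0},
    {"offset": [0,0.037,-0.039],"twist": [0,0,0],"fingers": 0},
    {"offset": [0,0.043,-0.044],"twist": [0,0,0],"fingers": 0},
    {"offset": [0,0.05,-0.048],"twist": [0,0,0],"fingers": 0},
    {"offset": [0,0.056,-0.052],"twist": [0,0,0],"fingers": 0},
  ],
)

```text
clock: 13.72
eef_pos: [0.5365, -0.1006, 0.1439]
tool_rot: [[1.0, -0.01, -0.001], [0.001, 0.004, 1.0], [-0.01, -1.0, 0.004]]
ft_force: [-0.4, 1.1, 3.2]
gripper_width: 0.0007
```

```bash
python3 -c "
from h import *
st();arc(1.90,.055)"
```

```text
t13.72 p [ 0.5365 -0.1006  0.1439] F [-0.4  1.1  3.2] w0.0007
[ 0.537 -0.102  0.141  0.   ] off [ 0.001  0.006 -0.002] tw [-0.005  0.001 -0.013]
[ 0.537 -0.104  0.137  0.   ] off [ 0.001  0.012 -0.005] tw [-0.005  0.001 -0.013]
[ 0.537 -0.105  0.133  0.   ] off [ 0.001  0.019 -0.008] tw [-0.005  0.001 -0.013]
[ 0.537 -0.106  0.129  0.   ] off [ 0.001  0.025 -0.009] tw [-0.005  0.001 -0.013]
[ 0.537 -0.106  0.125  0.   ] off [ 0.001  0.032 -0.009] tw [-0.005  0.001 -0.013]
[ 0.537 -0.106  0.121  0.   ] off [ 0.001  0.039 -0.009] tw [-0.005  0.001 -0.013]
[ 0.537 -0.106  0.117  0.   ] off [ 0.001  0.045 -0.009] tw [-0.005  0.001 -0.013]
[ 0.537 -0.105  0.113  0.   ] off [ 0.001  0.052 -0.008] tw [-0.005  0.001 -0.013]
[ 0.537 -0.104  0.109  0.   ] off [ 0.001  0.058 -0.006] tw [-0.005  0.001 -0.013]
[ 0.537 -0.103  0.105  0.   ] off [ 0.002  0.065 -0.005] tw [-0.005  0.001 -0.013]
```

Request:
servo_tool(
  moves=[
    {"offset": [0.001,0.006,-0.002],"twist": [0,0,0],"fingers": 0},
    {"offset": [0.001,0.012,-0.005],"twist": [0,0,0],"fingers": 0},
    {"offset": [0.001,0.019,-0.008],"twist": [0,0,0],"fingers": 0},
    {"offset": [0.001,0.025,-0.009],"twist": [0,0,0],"fingers": 0},
    {"offset": [0.001,0.032,-0.009],"twist": [0,0,0],"fingers": 0},
    {"offset": [0.001,0.039,-0.009],"twist": [0,0,0],"fingers": 0},
    {"offset": [0.001,0.045,-0.009],"twist": [0,0,0],"fingers": 0},
    {"offset": [0.001,0.052,-0.008],"twist": [0,0,0],"fingers": 0},
    {"offset": [0.001,0.058,-0.006],"twist": [0,0,0],"fingers": 0},
    {"offset": [0.001,0.065,-0.005],"twist": [0,0,0],"fingers": 0},
  ],
)

```text
clock: 14.55
eef_pos: [0.5369, -0.1036, 0.1046]
tool_rot: [[1.0, -0.01, -0.0], [0.0, 0.003, 1.0], [-0.01, -1.0, 0.003]]
ft_force: [1.1, -1.1, 1.6]
gripper_width: 0.0006
```

```bash
python3 -c "
from h import *
st();arc(2.45,.055,4)"
```

```text
t14.55 p [ 0.5369 -0.1036  0.1046] F [ 1.1 -1.1  1.6] w0.0006
[ 0.537 -0.102  0.101  0.   ] off [0.    0.006 0.002] tw [-0.004  0.001 -0.012]
[ 0.537 -0.101  0.097  0.   ] off [0.    0.012 0.005] tw [-0.004  0.001 -0.012]
[ 0.537 -0.099  0.094  0.   ] off [0.    0.018 0.007] tw [-0.004  0.001 -0.012]
[ 0.537 -0.097  0.09   0.   ] off [0.    0.024 0.01 ] tw [-0.004  0.001 -0.012]
```

Request:
servo_tool(
  moves=[
    {"offset": [0,0.006,0.002],"twist": [0,0,0],"fingers": 0},
    {"offset": [0,0.012,0.005],"twist": [0,0,0],"fingers": 0},
    {"offset": [0,0.018,0.007],"twist": [0,0,0],"fingers": 0},
    {"offset": [0,0.024,0.01],"twist": [0,0,0],"fingers": 0},
    {"offset": [0,0.024,0.01],"twist": [0,0,0],"fingers": 0},
    {"offset": [0,0.01,-0.02],"twist": [0,0,0],"fingers": 0},
    {"offset": [0,-0.05,-0.03],"twist": [0,0,0],"fingers": 0},
    {"offset": [0,-0.12,-0.03],"twist": [0,0,0],"fingers": 0},
    {"offset": [0,-0.19,-0.03],"twist": [0,0,0],"fingers": 0},
    {"offset": [0,-0.26,-0.03],"twist": [0,0,0],"fingers": 0},
  ],
)

```text
clock: 15.38
eef_pos: [0.5372, -0.1217, 0.2609]
tool_rot: [[1.0, -0.012, -0.0], [0.0, 0.004, 1.0], [-0.012, -1.0, 0.004]]
ft_force: [1.5, -0.1, 0.1]
gripper_width: 0.0007
```

```bash
python3 -c "
from h import *
st();go((.537,-.12,.30,0),(.537,.085,.30,0),(.537,.085,.165,0))"
```

```text
t15.38 p [ 0.5372 -0.1217  0.2609] F [ 1.5 -0.1  0.1] w0.0007
[ 0.537 -0.12   0.3    0.   ] off [-0.001 -0.065  0.003] tw [-0.005  0.    -0.015]
[0.537 0.085 0.3   0.   ] off [-0.001 -0.064  0.345] tw [-0.005  0.    -0.015]
[0.537 0.085 0.165 0.   ] off [0.002 0.161 0.344] tw [-0.005  0.    -0.015]
```

Request:
servo_tool(
  moves=[
    {"offset": [0,-0.06,0.02],"twist": [0,0,-0.015],"fingers": 0},
    {"offset": [0,-0.065,0.09],"twist": [0,0,-0.015],"fingers": 0},
    {"offset": [0,-0.065,0.16],"twist": [0,0,-0.015],"fingers": 0},
    {"offset": [0,-0.065,0.23],"twist": [0,0,-0.015],"fingers": 0},
    {"offset": [0,-0.065,0.3],"twist": [0,0,-0.015],"fingers": 0},
    {"offset": [0,-0.06,0.345],"twist": [0,0,-0.015],"fingers": 0},
    {"offset": [0,0,0.345],"twist": [0,0,-0.015],"fingers": 0},
    {"offset": [0,0.07,0.345],"twist": [0,0,-0.015],"fingers": 0},
    {"offset": [0,0.13,0.345],"twist": [0,0,-0.015],"fingers": 0},
    {"offset": [0.002,0.161,0.345],"twist": [0,0,-0.015],"fingers": 0},
  ],
)

```text
clock: 16.22
eef_pos: [0.5335, 0.086, 0.1608]
tool_rot: [[1.0, -0.007, -0.002], [0.002, 0.002, 1.0], [-0.007, -1.0, 0.002]]
ft_force: [0.0, -0.1, -0.2]
gripper_width: 0.0004
```

```bash
python3 -c "
from h import *
st();go((.537,.065,.165,0),(.537,.06,.165,0),(.537,.03,.17,0))
cv2.imwrite('pics/s2.png',cv2.resize(env.read_camera('scene')[180:310,200:400,::-1],None,fx=3,fy=3,interpolation=2))"
```

```text
t16.22 p [0.5335 0.086  0.1608] F [ 0.  -0.1 -0.2] w0.0004
[0.537 0.065 0.165 0.   ] off [ 0.006 -0.007 -0.035] tw [-0.003  0.002 -0.009]
[0.537 0.06  0.165 0.   ] off [ 0.006 -0.007 -0.043] tw [-0.003  0.002 -0.009]
[0.537 0.03  0.17  0.   ] off [ 0.006 -0.016 -0.093] tw [-0.003  0.002 -0.009]
```

View pics/s2.png

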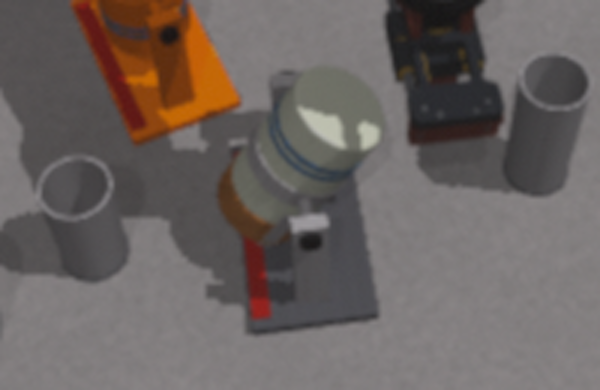

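The pot is at about 150° with its base up, and the gripper is on the +y side. Now I push the base over to the stop.

Request:
servo_tool(
  moves=[
    {"offset": [0.006,-0.006,-0.02],"twist": [0,0,0],"fingers": 0},
    {"offset": [0.006,-0.006,-0.032],"twist": [0,0,0],"fingers": 0},
    {"offset": [0.006,-0.006,-0.039],"twist": [0,0,0],"fingers": 0},
    {"offset": [0.006,-0.006,-0.044],"twist": [0,0,0],"fingers": 0},
    {"offset": [0.006,-0.006,-0.049],"twist": [0,0,0],"fingers": 0},
    {"offset": [0.006,-0.007,-0.054],"twist": [0,0,0],"fingers": 0},
    {"offset": [0.006,-0.008,-0.059],"twist": [0,0,0],"fingers": 0},
    {"offset": [0.006,-0.01,-0.064],"twist": [0,0,0],"fingers": 0},
    {"offset": [0.006,-0.012,-0.069],"twist": [0,0,0],"fingers": 0},
    {"offset": [0.006,-0.014,-0.074],"twist": [0,0,0],"fingers": 0},
  ],
)

```text
clock: 17.1
eef_pos: [0.5383, 0.0459, 0.1701]
tool_rot: [[1.0, -0.005, -0.006], [0.006, 0.007, 1.0], [-0.005, -1.0, 0.007]]
ft_force: [0.0, 5.9, 3.7]
gripper_width: 0.0007
```

```bash
python3 -c "
from h import *
st();go((.537,.03,.17,0),(.537,.0275,.17,0))"
```

```text
t17.10 p [0.5383 0.0459 0.1701] F [0.  5.9 3.7] w0.0007
[0.537 0.03  0.17  0.   ] off [-0.002 -0.    -0.026] tw [-0.009  0.007 -0.007]
[0.537 0.028 0.17  0.   ] off [-0.002 -0.    -0.031] tw [-0.009  0.007 -0.007]
```

Request:
servo_tool(
  moves=[
    {"offset": [0,0,-0.008],"twist": [0,0,0],"fingers": 0},
    {"offset": [0,0,-0.012],"twist": [0,0,0],"fingers": 0},
    {"offset": [0,0,-0.016],"twist": [0,0,0],"fingers": 0},
    {"offset": [0,0,-0.02],"twist": [0,0,0],"fingers": 0},
    {"offset": [0,0,-0.023],"twist": [0,0,0],"fingers": 0},
    {"offset": [0,0,-0.026],"twist": [0,0,0],"fingers": 0},
    {"offset": [0,0,-0.028],"twist": [0,0,0],"fingers": 0},
    {"offset": [0,0,-0.03],"twist": [0,0,0],"fingers": 0},
  ],
)

```text
clock: 17.77
eef_pos: [0.5386, 0.0314, 0.1703]
tool_rot: [[1.0, -0.006, -0.007], [0.008, 0.012, 1.0], [-0.005, -1.0, 0.012]]
ft_force: [-2.2, 15.4, 6.0]
gripper_width: 0.0005
```

```bash
python3 -c "
from h import *
st()"
```

```text
t17.77 p [0.5386 0.0314 0.1703] F [-2.2 15.4  6. ] w0.0005
```

```bash
python3 -c "
from h import *
go((.5385,.05,.17,0),(.5385,.05,.30,0),(.5385,-.11,.30,0),(.5385,-.11,.17,0))
cv2.imwrite('pics/s3.png',cv2.resize(np.vstack([env.read_camera('scene')[190:300,220:380,::-1],env.read_camera('top')[130:230,250:410,::-1]]),None,fx=2.8,fy=2.8,interpolation=2))"
```

```text
[0.538 0.05  0.17  0.   ] off [0.    0.001 0.031] tw [-0.015  0.01  -0.007]
[0.538 0.05  0.3   0.   ] off [-0.001 -0.216  0.034] tw [-0.015  0.01  -0.007]
[ 0.538 -0.11   0.3    0.   ] off [-0.003 -0.219 -0.233] tw [-0.015  0.01  -0.007]
[ 0.538 -0.11   0.17   0.   ] off [-0.002 -0.002 -0.236] tw [-0.015  0.01  -0.007]
```

View pics/s3.png

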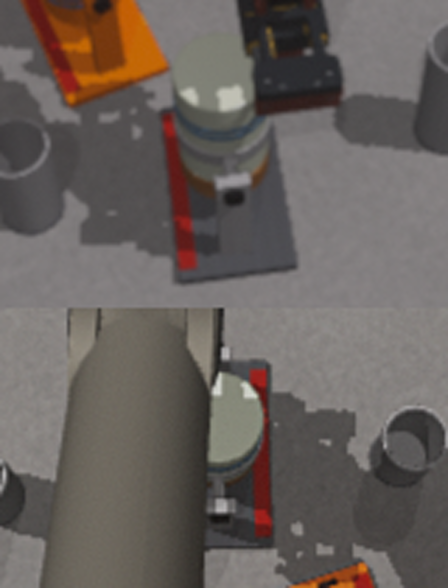

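The pot is fully inverted: its base face centre is at about scene px (297,217), where the lid centre sat at the start. Going round to the -y side takes most of the two seconds.

Request:
servo_tool(
  moves=[
    {"offset": [0,0,0.015],"twist": [0,0,0],"fingers": 0},
    {"offset": [0,-0.03,0.031],"twist": [-0.015,0.01,0],"fingers": 0},
    {"offset": [0,-0.1,0.031],"twist": [-0.015,0.01,0],"fingers": 0},
    {"offset": [0,-0.17,0.031],"twist": [-0.015,0.01,0],"fingers": 0},
    {"offset": [0,-0.216,0.02],"twist": [-0.015,0.01,0],"fingers": 0},
    {"offset": [0,-0.22,-0.05],"twist": [-0.015,0.01,0],"fingers": 0},
    {"offset": [0,-0.22,-0.12],"twist": [-0.015,0.01,0],"fingers": 0},
    {"offset": [0,-0.22,-0.19],"twist": [-0.015,0.01,0],"fingers": 0},
    {"offset": [0,-0.22,-0.236],"twist": [-0.015,0.01,0],"fingers": 0},
    {"offset": [0,-0.22,-0.236],"twist": [-0.015,0.01,0],"fingers": 0},
  ],
)

```text
clock: 18.7
eef_pos: [0.5385, -0.1207, 0.3006]
tool_rot: [[1.0, -0.006, 0.012], [-0.012, -0.005, 1.0], [-0.006, -1.0, -0.005]]
ft_force: [-0.7, -0.7, 0.7]
gripper_width: 0.0005
```

```bash
python3 -c "
from h import *
st();go((.537,-.11,.185,0),(.537,-.085,.185,0))"
```

```text
t18.70 p [ 0.5385 -0.1207  0.3006] F [-0.7 -0.7  0.7] w0.0005
[ 0.537 -0.11   0.185  0.   ] off [-0.002  0.193  0.019] tw [ 0.006 -0.015 -0.008]
[ 0.537 -0.085  0.185  0.   ] off [-0.002  0.192  0.06 ] tw [ 0.006 -0.015 -0.008]
```

Request:
servo_tool(
  moves=[
    {"offset": [-0.002,0.06,0.01],"twist": [0.006,-0.015,0],"fingers": 0},
    {"offset": [-0.002,0.12,0.019],"twist": [0.006,-0.015,0],"fingers": 0},
    {"offset": [-0.002,0.17,0.019],"twist": [0.006,-0.015,0],"fingers": 0},
    {"offset": [-0.002,0.193,0.019],"twist": [0.006,-0.015,0],"fingers": 0},
    {"offset": [-0.002,0.193,0.019],"twist": [0.006,-0.015,0],"fingers": 0},
    {"offset": [-0.002,0.193,0.019],"twist": [0.006,-0.015,0],"fingers": 0},
    {"offset": [-0.002,0.193,0.03],"twist": [0.006,-0.015,0],"fingers": 0},
    {"offset": [-0.002,0.193,0.045],"twist": [0.006,-0.015,0],"fingers": 0},
    {"offset": [-0.002,0.193,0.055],"twist": [0.006,-0.015,0],"fingers": 0},
    {"offset": [-0.002,0.193,0.06],"twist": [0.006,-0.015,0],"fingers": 0},
  ],
)

```text
clock: 19.53
eef_pos: [0.5378, -0.0833, 0.1855]
tool_rot: [[1.0, -0.004, -0.002], [0.002, 0.001, 1.0], [-0.004, -1.0, 0.001]]
ft_force: [-0.5, 0.1, -0.3]
gripper_width: 0.0001
```

```bash
python3 -c "
from h import *
st();arc(-.1,.05,10,-1)"
```

```text
t19.53 p [ 0.5378 -0.0833  0.1855] F [-0.5  0.1 -0.3] w0.0001
[ 0.537 -0.077  0.183  0.   ] off [-0.001  0.004  0.01 ] tw [-0.001  0.003 -0.006]
[ 0.537 -0.075  0.185  0.   ] off [-0.001  0.001  0.015] tw [-0.001  0.003 -0.006]
[ 0.537 -0.071  0.187  0.   ] off [-0.001 -0.002  0.02 ] tw [-0.001  0.003 -0.006]
[ 0.537 -0.068  0.189  0.   ] off [-0.001 -0.005  0.025] tw [-0.001  0.003 -0.006]
[ 0.537 -0.065  0.19   0.   ] off [-0.001 -0.008  0.03 ] tw [-0.001  0.003 -0.006]
[ 0.537 -0.062  0.192  0.   ] off [-0.001 -0.011  0.036] tw [-0.001  0.003 -0.006]
[ 0.537 -0.058  0.193  0.   ] off [-0.001 -0.013  0.042] tw [-0.001  0.003 -0.006]
[ 0.537 -0.055  0.194  0.   ] off [-0.001 -0.015  0.047] tw [-0.001  0.003 -0.006]
[ 0.537 -0.051  0.195  0.   ] off [-0.001 -0.016  0.053] tw [-0.001  0.003 -0.006]
[ 0.537 -0.048  0.196  0.   ] off [-0.001 -0.018  0.059] tw [-0.001  0.003 -0.006]
```

Request:
servo_tool(
  moves=[
    {"offset": [0,0,0],"twist": [0,0,0],"fingers": 0},
    {"offset": [0,0,0.004],"twist": [0,0,0],"fingers": 0},
    {"offset": [0,0,0.01],"twist": [0,0,0],"fingers": 0},
    {"offset": [-0.001,0,0.015],"twist": [0,0,0],"fingers": 0},
    {"offset": [-0.001,-0.002,0.02],"twist": [0,0,0],"fingers": 0},
    {"offset": [-0.001,-0.005,0.025],"twist": [0,0,0],"fingers": 0},
    {"offset": [-0.001,-0.008,0.03],"twist": [0,0,0],"fingers": 0},
    {"offset": [-0.001,-0.011,0.036],"twist": [0,0,0],"fingers": 0},
    {"offset": [-0.001,-0.013,0.042],"twist": [0,0,0],"fingers": 0},
    {"offset": [-0.001,-0.015,0.047],"twist": [0,0,0],"fingers": 0},
  ],
)

```text
clock: 20.37
eef_pos: [0.5371, -0.055, 0.1948]
tool_rot: [[1.0, -0.004, -0.002], [0.002, 0.001, 1.0], [-0.004, -1.0, 0.001]]
ft_force: [-1.0, -2.8, 0.0]
gripper_width: 0.0006
```

```bash
python3 -c "
from h import *
st();arc(.3,.055,10,-1)"
```

```text
t20.37 p [ 0.5371 -0.055   0.1948] F [-1.  -2.8  0. ] w0.0006
[ 0.537 -0.051  0.196  0.   ] off [-0.    -0.001  0.007] tw [-0.001  0.003 -0.006]
[ 0.537 -0.047  0.196  0.   ] off [-0.    -0.003  0.013] tw [-0.001  0.003 -0.006]
[ 0.537 -0.043  0.197  0.   ] off [-0.    -0.004  0.02 ] tw [-0.001  0.003 -0.006]
[ 0.537 -0.039  0.197  0.   ] off [-0.    -0.004  0.026] tw [-0.001  0.003 -0.006]
[ 0.537 -0.035  0.198  0.   ] off [-0.    -0.005  0.033] tw [-0.001  0.003 -0.006]
[ 0.537 -0.031  0.198  0.   ] off [-0.    -0.005  0.04 ] tw [-0.001  0.003 -0.006]
[ 0.537 -0.027  0.197  0.   ] off [-0.    -0.004  0.046] tw [-0.001  0.003 -0.006]
[ 0.537 -0.023  0.197  0.   ] off [-0.    -0.003  0.053] tw [-0.001  0.003 -0.006]
[ 0.537 -0.019  0.196  0.   ] off [-0.    -0.002  0.059] tw [-0.001  0.003 -0.006]
[ 0.537 -0.015  0.195  0.   ] off [-0.    -0.001  0.066] tw [-0.001  0.003 -0.006]
```

Request:
servo_tool(
  moves=[
    {"offset": [0,-0.001,0.007],"twist": [0,0,0],"fingers": 0},
    {"offset": [0,-0.003,0.013],"twist": [0,0,0],"fingers": 0},
    {"offset": [0,-0.004,0.02],"twist": [0,0,0],"fingers": 0},
    {"offset": [0,-0.004,0.026],"twist": [0,0,0],"fingers": 0},
    {"offset": [0,-0.005,0.033],"twist": [0,0,0],"fingers": 0},
    {"offset": [0,-0.005,0.04],"twist": [0,0,0],"fingers": 0},
    {"offset": [0,-0.004,0.046],"twist": [0,0,0],"fingers": 0},
    {"offset": [0,-0.003,0.053],"twist": [0,0,0],"fingers": 0},
    {"offset": [0,-0.002,0.059],"twist": [0,0,0],"fingers": 0},
    {"offset": [0,-0.001,0.066],"twist": [0,0,0],"fingers": 0},
  ],
)

```text
clock: 21.2
eef_pos: [0.5374, -0.0147, 0.1956]
tool_rot: [[1.0, -0.004, -0.002], [0.002, 0.001, 1.0], [-0.004, -1.0, 0.001]]
ft_force: [0.7, -2.2, 3.9]
gripper_width: 0.0003
```

```bash
python3 -c "
from h import *
st();arc(.85,.055,10,-1)"
```

```text
t21.20 p [ 0.5374 -0.0147  0.1956] F [ 0.7 -2.2  3.9] w0.0003
[ 0.537 -0.012  0.194  0.   ] off [-0.001  0.002  0.005] tw [-0.001  0.003 -0.005]
[ 0.537 -0.008  0.193  0.   ] off [-0.001  0.004  0.011] tw [-0.001  0.003 -0.005]
[ 0.537 -0.004  0.191  0.   ] off [-0.001  0.007  0.018] tw [-0.001  0.003 -0.005]
[ 0.537 -0.     0.19   0.   ] off [-0.001  0.01   0.024] tw [-0.001  0.003 -0.005]
[0.537 0.004 0.188 0.   ] off [-0.     0.013  0.032] tw [-0.001  0.003 -0.005]
[0.537 0.009 0.186 0.   ] off [-0.     0.017  0.039] tw [-0.001  0.003 -0.005]
[0.537 0.013 0.183 0.   ] off [-0.     0.02   0.046] tw [-0.001  0.003 -0.005]
[0.537 0.017 0.181 0.   ] off [-0.     0.024  0.053] tw [-0.001  0.003 -0.005]
[0.537 0.021 0.178 0.   ] off [-0.     0.029  0.06 ] tw [-0.001  0.003 -0.005]
[0.537 0.025 0.176 0.   ] off [-0.     0.033  0.067] tw [-0.001  0.003 -0.005]
```

Request:
servo_tool(
  moves=[
    {"offset": [0,0.002,0.005],"twist": [0,0,0],"fingers": 0},
    {"offset": [0,0.004,0.011],"twist": [0,0,0],"fingers": 0},
    {"offset": [0,0.007,0.018],"twist": [0,0,0],"fingers": 0},
    {"offset": [0,0.01,0.024],"twist": [0,0,0],"fingers": 0},
    {"offset": [0,0.013,0.032],"twist": [0,0,0],"fingers": 0},
    {"offset": [0,0.017,0.039],"twist": [0,0,0],"fingers": 0},
    {"offset": [0,0.02,0.046],"twist": [0,0,0],"fingers": 0},
    {"offset": [0,0.024,0.053],"twist": [0,0,0],"fingers": 0},
    {"offset": [0,0.029,0.06],"twist": [0,0,0],"fingers": 0},
    {"offset": [0,0.033,0.067],"twist": [0,0,0],"fingers": 0},
  ],
)

```text
clock: 22.03
eef_pos: [0.5369, 0.0258, 0.1754]
tool_rot: [[1.0, -0.004, -0.002], [0.002, 0.001, 1.0], [-0.004, -1.0, 0.001]]
ft_force: [0.6, -1.7, 1.5]
gripper_width: 0.0003
```

```bash
python3 -c "
from h import *
st();arc(1.4,.055,10,-1)"
```

```text
t22.03 p [0.5369 0.0258 0.1754] F [ 0.6 -1.7  1.5] w0.0003
[0.537 0.029 0.173 0.   ] off [0.    0.005 0.005] tw [-0.001  0.003 -0.005]
[0.537 0.033 0.17  0.   ] off [0.    0.01  0.011] tw [-0.001  0.003 -0.005]
[0.537 0.036 0.166 0.   ] off [0.    0.015 0.017] tw [-0.001  0.003 -0.005]
[0.537 0.039 0.163 0.   ] off [0.    0.021 0.023] tw [-0.001  0.003 -0.005]
[0.537 0.043 0.16  0.   ] off [0.    0.026 0.028] tw [-0.001  0.003 -0.005]
[0.537 0.045 0.156 0.   ] off [0.    0.032 0.033] tw [-0.001  0.003 -0.005]
[0.537 0.048 0.152 0.   ] off [0.    0.038 0.037] tw [-0.001  0.003 -0.005]
[0.537 0.051 0.149 0.   ] off [0.    0.045 0.041] tw [-0.001  0.003 -0.005]
[0.537 0.053 0.145 0.   ] off [0.    0.051 0.045] tw [-0.001  0.003 -0.005]
[0.537 0.055 0.141 0.   ] off [0.    0.058 0.048] tw [-0.001  0.003 -0.005]
```

Request:
servo_tool(
  moves=[
    {"offset": [0,0.005,0.005],"twist": [0,0,0],"fingers": 0},
    {"offset": [0,0.01,0.011],"twist": [0,0,0],"fingers": 0},
    {"offset": [0,0.015,0.017],"twist": [0,0,0],"fingers": 0},
    {"offset": [0,0.021,0.023],"twist": [0,0,0],"fingers": 0},
    {"offset": [0,0.026,0.028],"twist": [0,0,0],"fingers": 0},
    {"offset": [0,0.032,0.033],"twist": [0,0,0],"fingers": 0},
    {"offset": [0,0.038,0.037],"twist": [0,0,0],"fingers": 0},
    {"offset": [0,0.045,0.041],"twist": [0,0,0],"fingers": 0},
    {"offset": [0,0.051,0.045],"twist": [0,0,0],"fingers": 0},
    {"offset": [0,0.058,0.048],"twist": [0,0,0],"fingers": 0},
  ],
)

```text
clock: 22.87
eef_pos: [0.5368, 0.0551, 0.1403]
tool_rot: [[1.0, -0.004, -0.002], [0.002, 0.001, 1.0], [-0.004, -1.0, 0.001]]
ft_force: [-0.1, -0.5, 2.2]
gripper_width: 0.0004
```

```bash
python3 -c "
from h import *
st();arc(1.95,.055,10,-1)"
```

```text
t22.87 p [0.5368 0.0551 0.1403] F [-0.1 -0.5  2.2] w0.0004
[0.537 0.057 0.137 0.   ] off [0.    0.005 0.002] tw [-0.001  0.003 -0.005]
[0.537 0.058 0.133 0.   ] off [0.    0.012 0.005] tw [-0.001  0.003 -0.005]
[0.537 0.059 0.129 0.   ] off [0.    0.019 0.007] tw [-0.001  0.003 -0.005]
[0.537 0.059 0.125 0.   ] off [0.    0.025 0.007] tw [-0.001  0.003 -0.005]
[0.537 0.059 0.121 0.   ] off [0.    0.032 0.007] tw [-0.001  0.003 -0.005]
[0.537 0.059 0.117 0.   ] off [0.    0.039 0.006] tw [-0.001  0.003 -0.005]
[0.537 0.058 0.113 0.   ] off [0.001 0.045 0.005] tw [-0.001  0.003 -0.005]
[0.537 0.057 0.109 0.   ] off [0.001 0.052 0.004] tw [-0.001  0.003 -0.005]
[0.537 0.056 0.105 0.   ] off [0.001 0.058 0.002] tw [-0.001  0.003 -0.005]
[0.537 0.055 0.101 0.   ] off [0.001 0.065 0.   ] tw [-0.001  0.003 -0.005]
```

Request:
servo_tool(
  moves=[
    {"offset": [0,0.005,0.002],"twist": [0,0,0],"fingers": 0},
    {"offset": [0,0.012,0.005],"twist": [0,0,0],"fingers": 0},
    {"offset": [0,0.019,0.007],"twist": [0,0,0],"fingers": 0},
    {"offset": [0,0.025,0.007],"twist": [0,0,0],"fingers": 0},
    {"offset": [0,0.032,0.007],"twist": [0,0,0],"fingers": 0},
    {"offset": [0,0.039,0.006],"twist": [0,0,0],"fingers": 0},
    {"offset": [0,0.045,0.005],"twist": [0,0,0],"fingers": 0},
    {"offset": [0,0.052,0.004],"twist": [0,0,0],"fingers": 0},
    {"offset": [0,0.058,0.002],"twist": [0,0,0],"fingers": 0},
    {"offset": [0,0.065,0],"twist": [0,0,0],"fingers": 0},
  ],
)

```text
clock: 23.7
eef_pos: [0.5367, 0.0555, 0.1009]
tool_rot: [[1.0, -0.004, -0.003], [0.003, 0.002, 1.0], [-0.004, -1.0, 0.002]]
ft_force: [1.9, 1.6, 1.9]
gripper_width: 0.0002
```

```bash
python3 -c "
from h import *
st();arc(2.5,.055,3,-1)"
```

```text
t23.70 p [0.5367 0.0555 0.1009] F [1.9 1.6 1.9] w0.0002
[0.537 0.054 0.098 0.   ] off [ 0.     0.005 -0.003] tw [-0.002  0.004 -0.005]
[0.537 0.052 0.094 0.   ] off [ 0.     0.011 -0.005] tw [-0.002  0.004 -0.005]
[0.537 0.05  0.09  0.   ] off [ 0.     0.017 -0.008] tw [-0.002  0.004 -0.005]
```

Request:
servo_tool(
  moves=[
    {"offset": [0,0.005,-0.003],"twist": [0,0,0],"fingers": 0},
    {"offset": [0,0.011,-0.005],"twist": [0,0,0],"fingers": 0},
    {"offset": [0,0.017,-0.008],"twist": [0,0,0],"fingers": 0},
    {"offset": [0,0.017,-0.008],"twist": [0,0,0],"fingers": 0},
    {"offset": [0,0.01,0.02],"twist": [0,0,0],"fingers": 0},
    {"offset": [0,-0.05,0.03],"twist": [0,0,0],"fingers": 0},
    {"offset": [0,-0.12,0.03],"twist": [0,0,0],"fingers": 0},
    {"offset": [0,-0.19,0.03],"twist": [0,0,0],"fingers": 0},
    {"offset": [0,-0.26,0.03],"twist": [0,0,0],"fingers": 0},
    {"offset": [0,-0.33,0.02],"twist": [0,0,0],"fingers": 0},
  ],
)

```text
clock: 24.53
eef_pos: [0.5366, 0.067, 0.2988]
tool_rot: [[1.0, -0.005, -0.003], [0.003, 0.001, 1.0], [-0.005, -1.0, 0.001]]
ft_force: [1.3, 1.2, 0.8]
gripper_width: 0.0003
```

```bash
python3 -c "
from h import *
st();go((.537,-.133,.30,0),(.537,-.133,.165,0))"
```

```text
t24.53 p [0.5366 0.067  0.2988] F [1.3 1.2 0.8] w0.0003
[ 0.537 -0.133  0.3    0.   ] off [-0.    -0.002 -0.333] tw [-0.001  0.004 -0.007]
[ 0.537 -0.133  0.165  0.   ] off [ 0.001  0.223 -0.333] tw [-0.001  0.004 -0.007]
```

Request:
servo_tool(
  moves=[
    {"offset": [0,-0.002,-0.05],"twist": [0,0,0],"fingers": 0},
    {"offset": [0,-0.002,-0.12],"twist": [0,0,0],"fingers": 0},
    {"offset": [0,-0.002,-0.19],"twist": [0,0,0],"fingers": 0},
    {"offset": [0,-0.002,-0.26],"twist": [0,0,0],"fingers": 0},
    {"offset": [0,0,-0.32],"twist": [0,0,0],"fingers": 0},
    {"offset": [0,0.02,-0.333],"twist": [0,0,0],"fingers": 0},
    {"offset": [0,0.08,-0.333],"twist": [0,0,0],"fingers": 0},
    {"offset": [0,0.15,-0.333],"twist": [0,0,0],"fingers": 0},
    {"offset": [0,0.21,-0.333],"twist": [0,0,0],"fingers": 0},
    {"offset": [0,0.223,-0.333],"twist": [0,0,0],"fingers": 0},
  ],
)

```text
clock: 25.37
eef_pos: [0.5319, -0.1326, 0.1596]
tool_rot: [[1.0, -0.015, -0.002], [0.002, 0.001, 1.0], [-0.015, -1.0, 0.001]]
ft_force: [-0.4, 0.7, -1.1]
gripper_width: 0.0003
```

```bash
python3 -c "
from h import *
st();go((.537,-.113,.165,0),(.537,-.107,.165,0),(.537,-.077,.17,0))"
```

```text
t25.37 p [ 0.5319 -0.1326  0.1596] F [-0.4  0.7 -1.1] w0.0003
[ 0.537 -0.113  0.165  0.   ] off [ 0.008 -0.009  0.033] tw [-0.001  0.002 -0.019]
[ 0.537 -0.107  0.165  0.   ] off [ 0.008 -0.009  0.043] tw [-0.001  0.002 -0.019]
[ 0.537 -0.077  0.17   0.   ] off [ 0.008 -0.017  0.093] tw [-0.001  0.002 -0.019]
```

Request:
servo_tool(
  moves=[
    {"offset": [0.007,-0.008,0.02],"twist": [0,0,-0.015],"fingers": 0},
    {"offset": [0.007,-0.008,0.032],"twist": [0,0,-0.015],"fingers": 0},
    {"offset": [0.007,-0.008,0.039],"twist": [0,0,-0.015],"fingers": 0},
    {"offset": [0.007,-0.008,0.044],"twist": [0,0,-0.015],"fingers": 0},
    {"offset": [0.007,-0.008,0.049],"twist": [0,0,-0.015],"fingers": 0},
    {"offset": [0.007,-0.009,0.054],"twist": [0,0,-0.015],"fingers": 0},
    {"offset": [0.007,-0.01,0.059],"twist": [0,0,-0.015],"fingers": 0},
    {"offset": [0.007,-0.012,0.064],"twist": [0,0,-0.015],"fingers": 0},
    {"offset": [0.007,-0.014,0.069],"twist": [0,0,-0.015],"fingers": 0},
    {"offset": [0.007,-0.016,0.074],"twist": [0,0,-0.015],"fingers": 0},
  ],
)

```text
clock: 26.2
eef_pos: [0.5373, -0.0921, 0.1708]
tool_rot: [[1.0, 0.0, 0.002], [-0.002, -0.004, 1.0], [0.0, -1.0, -0.004]]
ft_force: [0.6, -8.1, 5.3]
gripper_width: 0.0007
```

```bash
python3 -c "
from h import *
st();go((.537,-.077,.17,0))"
```

```text
t26.20 p [ 0.5373 -0.0921  0.1708] F [ 0.6 -8.1  5.3] w0.0007
[ 0.537 -0.077  0.17   0.   ] off [-0.     0.001  0.025] tw [ 0.005 -0.002  0.001]
```

Request:
servo_tool(
  moves=[
    {"offset": [0,0,0.008],"twist": [0,0,0],"fingers": 0},
    {"offset": [0,0,0.012],"twist": [0,0,0],"fingers": 0},
    {"offset": [0,0,0.016],"twist": [0,0,0],"fingers": 0},
    {"offset": [0,0,0.02],"twist": [0,0,0],"fingers": 0},
    {"offset": [0,0,0.023],"twist": [0,0,0],"fingers": 0},
    {"offset": [0,0,0.026],"twist": [0,0,0],"fingers": 0},
    {"offset": [0,0,0.028],"twist": [0,0,0],"fingers": 0},
  ],
)

```text
clock: 26.78
eef_pos: [0.5375, -0.0754, 0.171]
tool_rot: [[1.0, 0.001, 0.002], [-0.002, -0.004, 1.0], [0.001, -1.0, -0.004]]
ft_force: [-0.2, -4.0, 1.9]
gripper_width: 0.0006
```

```bash
python3 -c "
from h import *
st()"
```

```text
t26.78 p [ 0.5375 -0.0754  0.171 ] F [-0.2 -4.   1.9] w0.0006
```

Request:
servo_tool(
  moves=[
    {"offset": [0,0,0.003],"twist": [0,0,0],"fingers": 0},
    {"offset": [0,0,0.005],"twist": [0,0,0],"fingers": 0},
    {"offset": [0,0,0.007],"twist": [0,0,0],"fingers": 0},
  ],
)

```text
clock: 27.03
eef_pos: [0.5377, -0.0727, 0.1712]
tool_rot: [[1.0, 0.002, 0.003], [-0.003, -0.006, 1.0], [0.002, -1.0, -0.006]]
ft_force: [1.1, -9.1, 2.0]
gripper_width: 0.0005
```

```bash
python3 -c "
from h import *
st()"
```

```text
t27.03 p [ 0.5377 -0.0727  0.1712] F [ 1.1 -9.1  2. ] w0.0005
```

Request:
servo_tool(
  moves=[
    {"offset": [0,0,0.004],"twist": [0,0,0],"fingers": 0},
    {"offset": [0,0,0.006],"twist": [0,0,0],"fingers": 0},
    {"offset": [0,0,0.006],"twist": [0,0,0],"fingers": 0},
  ],
)

```text
clock: 27.28
eef_pos: [0.5377, -0.0727, 0.1712]
tool_rot: [[1.0, 0.003, 0.005], [-0.005, -0.011, 1.0], [0.003, -1.0, -0.011]]
ft_force: [1.7, -12.6, 0.7]
gripper_width: 0.0006
```

```bash
python3 -c "
from h import *
st();go((.537,-.10,.17,0),(.537,-.1,.32,0),(.45,.05,.40,0))"
```

```text
t27.28 p [ 0.5377 -0.0727  0.1712] F [  1.7 -12.6   0.7] w0.0006
[ 0.537 -0.1    0.17   0.   ] off [-0.001  0.003 -0.045] tw [ 0.014 -0.006  0.004]
[ 0.537 -0.1    0.32   0.   ] off [-0.    -0.247 -0.048] tw [ 0.014 -0.006  0.004]
[0.45 0.05 0.4  0.  ] off [-0.146 -0.384  0.2  ] tw [ 0.014 -0.006  0.004]
```

Stop reached: the force rises with no further motion. Retracting.

Request:
servo_tool(
  moves=[
    {"offset": [0,0,-0.02],"twist": [0.014,0,0],"fingers": 0},
    {"offset": [0,0,-0.045],"twist": [0.014,0,0],"fingers": 0},
    {"offset": [0,-0.06,-0.05],"twist": [0.014,0,0],"fingers": 0},
    {"offset": [0,-0.12,-0.05],"twist": [0.014,0,0],"fingers": 0},
    {"offset": [0,-0.18,-0.05],"twist": [0.014,0,0],"fingers": 0},
    {"offset": [0,-0.25,-0.05],"twist": [0.014,0,0],"fingers": 0},
    {"offset": [0,-0.32,-0.05],"twist": [0.014,0,0],"fingers": 0},
  ],
)

```text
clock: 27.87
eef_pos: [0.5359, -0.0991, 0.364]
tool_rot: [[1.0, 0.0, 0.004], [-0.004, 0.002, 1.0], [0.0, -1.0, 0.002]]
ft_force: [0.8, -0.4, 0.7]
gripper_width: 0.0004
```

Request:
servo_tool(
  moves=[
    {"offset": [-0.03,-0.04,0.1],"twist": [0,0,0],"fingers": 0},
    {"offset": [-0.06,-0.04,0.2],"twist": [0,0,0],"fingers": 0},
    {"offset": [-0.09,-0.04,0.4],"twist": [0,0,0],"fingers": 0},
    {"offset": [-0.09,-0.04,0.7],"twist": [0,0,0],"fingers": 0},
    {"offset": [-0.09,-0.04,0.7],"twist": [0,0,0],"fingers": 0},
    {"offset": [-0.09,-0.04,0.7],"twist": [0,0,0],"fingers": 0},
    {"offset": [-0.09,-0.04,0.7],"twist": [0,0,0],"fingers": 0},
    {"offset": [-0.09,-0.04,0.7],"twist": [0,0,0],"fingers": 0},
    {"offset": [-0.09,-0.04,0.7],"twist": [0,0,0],"fingers": 0},
    {"offset": [-0.09,-0.04,0.7],"twist": [0,0,0],"fingers": 0},
  ],
)

```text
clock: 28.7
eef_pos: [0.4824, 0.3109, 0.3879]
tool_rot: [[1.0, -0.002, 0.002], [-0.002, 0.002, 1.0], [-0.002, -1.0, 0.002]]
ft_force: [1.2, -0.1, 0.5]
gripper_width: 0.0002
```

Request:
servo_tool(
  moves=[
    {"offset": [0,0,0.05],"twist": [0,0,0],"fingers": 0},
    {"offset": [0,0,0.05],"twist": [0,0,0],"fingers": 0},
    {"offset": [0,0,0.05],"twist": [0,0,0],"fingers": 0},
  ],
)

```text
clock: 28.95
eef_pos: [0.4801, 0.3439, 0.3864]
tool_rot: [[1.0, -0.005, -0.004], [0.004, 0.001, 1.0], [-0.005, -1.0, 0.001]]
ft_force: [-1.1, -1.1, 0.7]
gripper_width: 0.0005
```

```bash
python3 -c "
from h import *
st()
for n in('top','scene'): cv2.imwrite(f'pics/{n}4.png',env.read_camera(n)[:,:,::-1])
a=cv2.imread('pics/top4.png');b=cv2.imread('pics/scene4.png')
def lid(f,r):
    im=cv2.imread(f);h=cv2.cvtColor(im,cv2.COLOR_BGR2HSV);m=cv2.inRange(h,(8,100,60),(18,200,255));k=np.zeros_like(m);k[r[1]:r[3],r[0]:r[2]]=1
    c=max(cv2.findContours(m*k,0,2)[0],key=cv2.contourArea);return cv2.boundingRect(c)
for f in('pics/top0.png','pics/top4.png'): print(f,lid(f,(300,140,350,200)))
for f in('pics/scene0.png','pics/scene4.png'): print(f,lid(f,(278,195,320,240)))
a=cv2.resize(a[120:240,190:500],(700,271),interpolation=2);b=cv2.resize(b[170:330,130:480],(700,320),interpolation=2)
cv2.imwrite('pics/c4.png',np.vstack([a,b]))"
```

```text
t28.95 p [0.4801 0.3439 0.3864] F [-1.1 -1.1  0.7] w0.0005
pics/top0.png (312, 153, 34, 33)
pics/top4.png (311, 153, 33, 34)
pics/scene0.png (278, 202, 37, 34)
pics/scene4.png (278, 202, 38, 34)
```

View pics/c4.png

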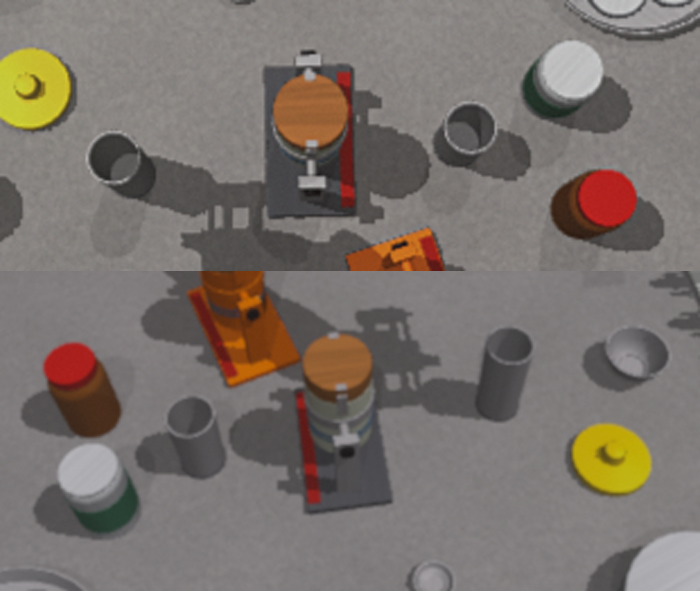

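```bash
python3 -c "
from rig import env
print(env.sign_off())"
```

```text
the job is handed in; nothing more can be done
None
```

The job is done and handed in. I set both glasses aside, turned the pot upside down, left it about two seconds, then turned it back upright, in about 29 s of the 72 s allowed.

- **Glasses:** Both rims stood within about 114 mm of the axle, so I moved both. The tall one now stands near (0.50, 0.205) and the short one near (0.53, -0.207), both upright in the last pictures.
- **Turning the pot:** I pushed it gently, at roughly 0.7 rad/s, with closed fingers to the stop at pi. The push force was 15 N there, and the picture showed the base where the lid had been. After the wait I turned it back the same way to the stop at 0, where the force rose to 12.6 N with no further movement.
- **Last checks:** The lid sits within 1 px of its starting outline in both views. The tin, jug lid, katori, pickle jar and orange stand look unmoved by eye. The robot was clear of everything, at a height of 0.386 m.
- **Small disagreement:** The two stop contacts put the axle at y ≈ -0.021, while the cameras gave -0.0235. That is about the 2 mm calibration error, so I took both stops as reached. No check failed.

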